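# Load the tray carrier and close it with its wing-nut cover

## Task

Load the aluminium carrier for the shaker test: stack every motor tray on the bench flat and square in the carrier's two bays, at most three high. Then set the grey cover over the centre stud so that it sits down flat on both end plates, and turn its wing nut clockwise, down the stud, until it is snug against the cover.

Things in the scene. Friction and masses are not known exactly. Their poses are not given: they have to be found in the camera images.
- stack_near (a point): An obstacle: near side, top, of the tall fixed stack of clear trays behind the work. The stack is 247 mm high, reaches about 160 mm to either side of this point and 340 mm away from the robot; carry things over the bench's middle either above it or well in front of it.
- jig_top (a point): An obstacle: centre, top, of the fixed motor test jig, 145 mm along x, 170 mm along y, 97 mm high.
- carrier: Fixed bare-aluminium carrier, 84 x 276 mm. Origin: centre of its underside; x along the 84 mm, y along the 276 mm, z up. An upright end plate at each end (78 mm wide, faces at y = +/-131 and +/-135 mm, top edge at z = 68 mm); in the middle a block (78 x 26 mm, top at z = 62 mm) that carries the stud, whose tip is at z = 105 mm. Between block and end plates lie the two bays, at y = +72 and -72 mm.
- bay_left (a point): Centre of the floor of the +y bay, 10 mm above the carrier's underside. Each bay takes three trays, 110 mm side along the carrier's y: 118 mm from block to end plate, 66 mm in x between four corner guides (6 mm thick, 14 mm long in y at each corner, top at z = 62 mm). Elsewhere the long sides are open: fingers may go down outside a tray's 60 mm width. The n-th tray's origin lies 18(n-1) mm higher.
- bay_right (a point): Centre of the floor of the -y bay (y = -72 mm of the carrier), otherwise as bay_left.
- stud_top (a point): Rounded tip of the carrier's upright steel centre stud, 105 mm above the carrier's underside. The tip is 13 mm across; from 4 mm below the tip down the stud has a coarse right-hand round thread, 21 mm across, lead 8 mm a turn.
- cover: Loose cover of grey painted sheet, 84 x 282 mm, 0.5 to 0.7 kg with its captive wing nut, right way up. Origin: centre of its underside; x along the 84 mm, y along the 282 mm. Sheet at z = 9 to 12 mm; below it at each end a skirt (inner faces y = +/-138 mm, 80 mm wide) goes outside the carrier's end plate. Seated, its origin is 59 mm above the carrier's, y axes parallel, either way round.
- cover_grip (a point): Centre of the top of the cover's raised channel, 29 mm above the cover's underside; axes as the cover's. The channel runs along the cover's y (282 mm long, 50 mm wide in x, upright sides 17 mm high above the sheet): grip the cover across these 50 mm, here with the nut's wings about along y between the fingers, or beside the nut. A 26 mm square hole here goes over the stud, under the nut.
- nut_lift (a joint): Height of the captive wing nut above the channel top (m): 0 resting on it, at most 0.014; it floats freely. When the cover is set over the stud the nut rides up 4 to 11 mm on the stud's thread; turned clockwise (seen from above) it runs down at 8 mm a turn, to 0; after 0.15 turn more of thread play it clamps the cover and stops turning (0.8 to 1.6 turns in all).
- nut_turn (a joint): Angle of the wing nut about the cover's z (rad, counter-clockwise from above); 0 or pi: wings along the cover's y. Tightening makes it fall. Light to turn (0.02 N m) until snug; snug is a lasting clamping force (over 5 N; ending with 0.1 to 0.2 N m gives 20 N or more and does no harm).
- nut_blade (a point): Centre of the wing nut's flat steel blade, on the nut's axis: 64 mm long, 9 mm thick, its top 7 mm above this point (rounded tips, from 18 mm off the axis, rise 13 mm above it). y along the wings; grip across the 9 mm thickness from above. 6.5 mm below this point is the flat top of the round hub, 35 mm across. 32 mm above the nut's underside, 61 mm above the cover's origin with the nut down.
- tray_1: Flat open-topped tray of six small gear motors, grey plastic, 110 x 60 x 18 mm, 0.16 kg, solid to the touch; top and bottom are flat, so trays simply lie on one another. Origin: centre of its underside; x runs along the 110 mm, y along the 60 mm, z up; it may be turned end for end. Always there, on the bench.
- tray_2: Flat open-topped tray of six small gear motors, grey plastic, 110 x 60 x 18 mm, 0.16 kg, solid to the touch; top and bottom are flat, so trays simply lie on one another. Origin: centre of its underside; x runs along the 110 mm, y along the 60 mm, z up; it may be turned end for end. Always there, on the bench.
- tray_3: Flat open-topped tray of six small gear motors, grey plastic, 110 x 60 x 18 mm, 0.16 kg, solid to the touch; top and bottom are flat, so trays simply lie on one another. Origin: centre of its underside; x runs along the 110 mm, y along the 60 mm, z up; it may be turned end for end. On the bench, or absent.
- tray_4: Flat open-topped tray of six small gear motors, grey plastic, 110 x 60 x 18 mm, 0.16 kg, solid to the touch; top and bottom are flat, so trays simply lie on one another. Origin: centre of its underside; x runs along the 110 mm, y along the 60 mm, z up; it may be turned end for end. Lies on tray_1, or is absent.
- tray_5: Flat open-topped tray of six small gear motors, grey plastic, 110 x 60 x 18 mm, 0.16 kg, solid to the touch; top and bottom are flat, so trays simply lie on one another. Origin: centre of its underside; x runs along the 110 mm, y along the 60 mm, z up; it may be turned end for end. Lies on tray_2, or is absent.
Things that resemble listed ones, but are neither listed nor needed, are in the scene too. What is shaped like the tray_4 but yellow is not meant.

How it is judged:
By the outcome, as a careful person would: the job done as asked, in the order asked, and still so for the second after the job is handed in, with the robot touching nothing.
Of tray_3, tray_4, tray_5 only 1 to 3 are there at a start; the rules pass over those that are not, and their reading is None.
At some moment in a run one of tray_1, tray_2, tray_3, cover may be knocked a few centimetres aside while the robot is not near it.
Once in a run the grip may slacken for a moment while it holds something.
It also fails if it takes over 210 s, if anything falls off the work surface, if the arm or the gripper's body presses on something with over 40 N, if the wrist force passes 120 N, or if a joint passes its speed limit or range.

## Robot

A 7-joint arm with a two-finger parallel gripper is mounted at the origin on a cart in front of the work surface, level with it; the furniture and walls round the work are solid. World frame = base frame: x ahead of the robot, y to its left, z up, the work surface at z = 0. Lengths are in m, angles in degrees, forces in N, time in s.
With the tool pointing down it reaches from about 0.4 to 0.925 m from the base axis. Payload 5.6 kg.
Tool frame: the origin (TCP) lies at the very end of the fingers, on their centre line; the grasp point (between the pads) lies 19 mm behind it; z points along the fingers, y is the line along which they close (so a half turn about z gives the same grasp; the last joint's range is limited). The gripper opens to 85 mm and grips with 20 to 120 N. Pads are 22 mm wide; open, the fingers measure 114 mm over their backs; the gripper's body (76 mm by 85 mm) begins 54 mm behind the grasp point. The pads swing forward as they close: fully open they stand 13 mm farther back than shut.
Start: joints at [61.65, 26.786, -0.665, 91.828, 0.344, 61.387, -3.226], TCP at [0.284, -0.585, 0.231] pointing down, gripper open.
Joint ranges: [-144.91, 144.91], [-17.63, 115.5], [-89.93, 88.59], [15.96, 139.68], [-74.01, 254.01], [8.47, 105.57], [-167.45, 167.45]. Speed limits (degrees/s): [147.25, 147.25, 180, 180, 180, 180, 180].

## Interface

Orientations are given as a 3x3 rotation matrix whose columns are the frame's x, y, z axes.
In Python, from station import r gives the robot as it stands.
- The arm moves only by the shell command python3 -m pendant 'ROWS' [OPENING] [FORCE]. ROWS is JSON, a list of rows, each an object with "delta_pos": the shift along the tool's x, y, z normalised to -1 to 1, where 1 is 0.5 m, a list of three; "angular": the turn, a rotation vector about the tool's x, y, z normalised to -1 to 1, where 1 is 0.1 rad, a list of three. In form: [{"delta_pos": [tx, ty, tz], "angular": [wx, wy, wz]}, ...]. A call has 1 to 12 rows; each row shifts and turns the commanded pose from where the row before left it, along the tool's axes as they then stand; what a row does not reach is not made up. A row lasts 1/10 s, in which the tool goes at most 50 mm and 8.59 degrees, less where a joint would pass 70% of its speed; a pose out of reach is approached as far as the arm can. A call with a number of a shift or a turn outside -1 to 1 is refused whole. A call with a gripper value outside its range is refused whole. OPENING is the closure, from -1 (fully open) to 1 (shut), set as the call begins (- or left out, the last holds). The fingers move at their own pace and stop on an object; FORCE is the grip in N (left out, the last holds). Time passes only in rows, so rows that do not move let the fingers close. It gives the time, the measured TCP pose, the force, the opening and the grip force at its end, in the units of the state.
- r.get_obs(): the state, without advancing time (a new reading comes with each control period).
- r.get_image(name): name is "side" or "top" or "wrist"; returns (picture, depth): 384x512x3 uint8, blue, green, red; 384x512 float32, m along the optical axis (not along the pixel's ray), 0 where there is no reading.
- r.get_calibration(name): a dict with "fov_y" (degrees; the focal length in pixels is half the picture's height over the tangent of half this angle, whatever the lens; pixels are square), "cx", "cy" (the principal point, pixels), "dist_coeffs" ([k1, k2, p1, p2, k3] as OpenCV has them; the pictures are not rectified), "R" (3x3) and "t" (3): a world point X has camera coordinates R X + t. Camera axes: x right, y down, z forward; pixel columns grow to the right and rows downward; lengths in m; the calibration is good to about 2 mm. A picture is of the moment at which its call begins: read the wrist's pose just before it. get_calibration takes no time and is no camera call; for the wrist camera it gives the pose at the moment of the call.
- r.sign_off(): hands the job in; it is judged then, once.
The state is a dict: "clock": time; "joint_positions": joint angles; "dq": joint speeds; "effort": joint torques, N m; "eef_pos": TCP position; "eef_rot": TCP orientation; "wrist_force": force on the tool from outside, world axes, zero at the start; "torque": the same for the moment, N m; "finger_gap": finger opening in m; "gripper_force": force on a finger pad.
Only numpy, scipy, OpenCV 4.12 (cv2) and the standard library are available. Lean on these libraries where they do the work, as an engineer would, in place of code of your own. Each camera call takes 0.05 s, during which the arm holds its last target. There are 200 camera calls.

## Working session

There is one attempt and no reset: what is moved stays moved. The work goes in short steps, Python scripts to look and compute and a shell command to move; the robot and the scene stay as the last step left them, time stands still between calls to the robot, and variables do not carry over. Pictures are saved under pics/ and viewed, at most 14 in all, crops included, and the job is handed in when it is done.

```bash
ls; mkdir -p pics; cat > h.py <<'E'
import numpy as np, cv2
from station import r
def grab(n,name):
    c=r.get_calibration(n); im,d=r.get_image(n); cv2.imwrite(f'pics/{name}.png',im); np.savez(f'pics/{name}.npz',im=im,d=d,**{k:np.array(v) for k,v in c.items()}); return im,d,c
def load(name):
    z=np.load(f'pics/{name}.npz'); return z['im'],z['d'],z
def KD(c):
    f=192/np.tan(np.radians(float(c['fov_y']))/2); return np.array([[f,0,float(c['cx'])],[0,f,float(c['cy'])],[0,0,1]]),np.array(c['dist_coeffs'],float)
def rays(c,px):
    K,D=KD(c); u=cv2.undistortPoints(np.array(px,float).reshape(-1,1,2),K,D).reshape(-1,2)
    return np.c_[u,np.ones(len(u))]
def onplane(c,px,z):
    R=np.array(c['R']);t=np.array(c['t']);d=rays(c,px)@R;o=-R.T@t
    return o+d*((z-o[2])/d[:,2])[:,None]
def cloud(c,d):
    v,u=np.mgrid[0:384,0:512]; p=rays(c,np.c_[u.ravel(),v.ravel()])*d.reshape(-1,1)
    R=np.array(c['R']);t=np.array(c['t']); X=(p-t)@R; X[d.ravel()==0]=np.nan
    return X.reshape(384,512,3)
def proj(c,X):
    K,D=KD(c); R=np.array(c['R'],float);t=np.array(c['t'],float)
    return cv2.projectPoints(np.array(X,float).reshape(-1,1,3),cv2.Rodrigues(R)[0],t,K,D)[0].reshape(-1,2)
E
python3 - <<'E'
from h import *
a,_,_=grab('top','top0'); b,_,_=grab('side','side0'); grab('wrist','w0')
o=r.get_obs(); print(o)
E
```

```text
pics
{'clock': 0.15, 'joint_positions': array([61.65096591, 26.82635888, -0.66573965, 91.86900154,  0.3436357 ,
       61.38597517, -3.22472215]), 'dq': array([-0.0610661 , -0.07121732,  0.04922076, -0.14022679, -0.0139892 ,
       -0.0968199 ,  0.07920526]), 'effort': array([ 1.14502309e-03, -5.32792604e+01,  2.20432127e-02, -2.51556909e+01,
        1.15390736e-02,  5.53475402e-03,  5.44318681e-06]), 'eef_pos': array([ 0.28353741, -0.58442129,  0.23053362]), 'eef_rot': array([[ 8.99684284e-01,  4.36540621e-01, -6.88965046e-04],
       [ 4.36541154e-01, -8.99683487e-01,  1.20144908e-03],
       [-9.53691493e-05, -1.38168645e-03, -9.99999041e-01]]), 'wrist_force': array([ 0.03130191,  0.7294647 , -0.04215525]), 'torque': array([ 0.02994895,  0.04782789, -0.05742428]), 'gripper_force': 0.0, 'finger_gap': 0.0853167266648164}
```

View pics/top0.png

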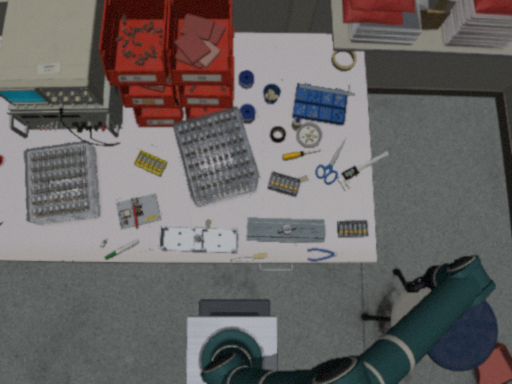

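View pics/side0.png

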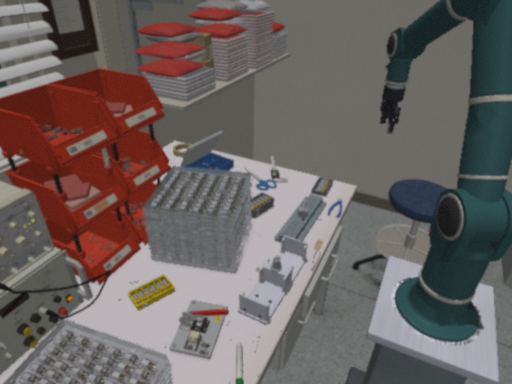

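The top view shows these candidates. Grey motor trays are at (285,183) and (352,229). The yellow tray at (151,163) is a decoy, and the clear tray stacks at (60,183) and (215,155) and the blue box at (320,103) are not trays I want. The carrier is at (199,239), the cover at (286,230), and the jig at (138,211). I choose the grey ones and check them in a close crop.

```bash
python3 - <<'E'
from h import *
im,d,c=load('top0'); X=cloud(c,d)
print(KD(c)[0][0,0],-np.array(c['R']).T@c['t'])
for n,(u,v) in dict(tA=(285,183),tB=(352,229),yel=(151,163),car=(170,239),stud=(199,239),cov=(286,230),covend=(255,222),stack=(215,155),jig=(138,211)).items():
    p=X[v-3:v+4,u-3:u+4].reshape(-1,3); print(n,np.nanmedian(p,0).round(3),np.nanmin(p[:,2]).round(3),np.nanmax(p[:,2]).round(3))
cv2.imwrite('pics/crop0.png',cv2.resize(im[140:275,140:390],None,fx=3.2,fy=3.2,interpolation=cv2.INTER_CUBIC))
for n in('top0','side0'):
  im,d,c=load(n);X=cloud(c,d)
E
```

```text
426.467456588957 [ 0.30459186 -0.02920903  1.55396447]
tA [ 0.627 -0.195  0.03 ] 0.02 0.038
tB [ 0.459 -0.441  0.014] 0.003 0.02
yel [0.707 0.302 0.013] -0.003 0.026
car [0.424 0.223 0.01 ] 0.001 0.019
stud [0.419 0.111 0.071] 0.005 0.109
cov [ 0.452 -0.192  0.058] 0.038 0.071
covend [ 0.484 -0.084  0.024] 0.007 0.035
stack [0.691 0.059 0.188] -0.003 0.202
jig [0.52  0.337 0.033] 0.012 0.078
```

View pics/crop0.png

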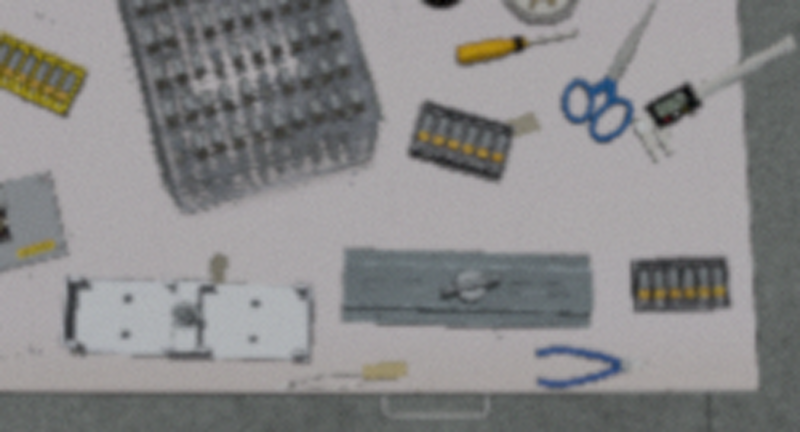

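The crop confirms two grey trays with amber motors: a stack at crop (460,140) with its top near z 0.036, so two high, and a single at crop (680,284). The cover is at (467,287), the carrier at (190,318), and the yellow tray is rejected.

```bash
cat >> h.py <<'E'
def go(pos,yaw=None,frame=None):
    """print rotation (units) and then tool-frame shift (units); yaw=direction of tool x, deg; keeps tool vertical"""
    o=r.get_obs(); R=np.array(o['eef_rot']); p=np.array(o['eef_pos'])
    y0=np.degrees(np.arctan2(R[1,0],R[0,0])); yaw=y0 if yaw is None else yaw
    a=np.radians(yaw); T=np.array([[np.cos(a),np.sin(a),0],[np.sin(a),-np.cos(a),0],[0,0,-1]])
    from scipy.spatial.transform import Rotation as Ro
    w=Ro.from_matrix(R.T@T).as_rotvec()/0.1; s=T.T@(np.array(pos)-p)/0.5
    print('t',o['clock'],'p',p.round(4),'yaw',y0.round(2),'j7',np.round(o['joint_positions'][[0,6]],1),'gap',round(o['finger_gap'],4),'gf',round(float(o['gripper_force']),1),'F',np.round(o['wrist_force'],1))
    print('  turn units',w.round(3),'then shift units',s.round(4),'dist',np.round(np.linalg.norm(s)*.5,3))
E
python3 - <<'E'
from h import *
c=r.get_calibration('wrist'); o=r.get_obs()
R=np.array(c['R']);E=np.array(o['eef_rot'])
print((E.T@(-R.T@c['t']-o['eef_pos'])).round(4)); print((R@E).round(3)); print(KD(c))
im,d,c=load('top0');X=cloud(c,d)
b=(X[...,2]>.18)&(X[...,2]<.3)&(X[...,1]>-.2)&(X[...,1]<.25)&(X[...,0]<1.0)&(X[...,0]>.5)
print(np.nanpercentile(X[b],[1,99],axis=0).round(3))
go((.50,-.44,.30),0)
E
```

```text
[ 0.0681 -0.0005 -0.1415]
[[ 0.001  1.     0.   ]
 [-0.963  0.001 -0.271]
 [-0.271 -0.     0.963]]
(array([[314.27097818,   0.        , 257.48638996],
       [  0.        , 314.27097818, 193.40984338],
       [  0.        ,   0.        ,   1.        ]]), array([-0.0822734,  0.       ,  0.       ,  0.       ,  0.       ]))
[[ 0.567 -0.076  0.181]
 [ 0.931  0.243  0.281]]
t 0.15 p [ 0.2835 -0.5844  0.2305] yaw 25.88 j7 [61.7 -3.2] gap 0.0853 gf 0.0 F [ 0.   0.7 -0. ]
  turn units [-1.300e-02  4.000e-03  4.518e+00] then shift units [ 0.4329 -0.2888 -0.1389] dist 0.269
```

```bash
python3 -m pendant '[{"delta_pos":[0,0,-0.015],"angular":[0,0,-1]},{"delta_pos":[0,0,-0.015],"angular":[0,0,-1]},{"delta_pos":[0,0,-0.015],"angular":[0,0,-1]},{"delta_pos":[0,0,-0.015],"angular":[0,0,-1]},{"delta_pos":[0,0,-0.015],"angular":[0,0,-1]},{"delta_pos":[0,0,-0.015],"angular":[0,0,-1]},{"delta_pos":[0,0,-0.015],"angular":[0,0,-1]},{"delta_pos":[0,0,-0.015],"angular":[0,0,-1]},{"delta_pos":[0,0,-0.015],"angular":[0,0,-1]},{"delta_pos":[0,0,0],"angular":[0,0,-1]},{"delta_pos":[0,0,0],"angular":[0,0,-1]},{"delta_pos":[0,0,0],"angular":[0,0,-0.2]}]' && python3 - <<'E'
from h import *
go((.47,-.25,.30),90)
E
```

```text
clock: 1.35
eef_pos: [0.2836, -0.5847, 0.2984]
eef_rot: [[-0.002, 1.0, -0.0], [1.0, 0.002, 0.001], [0.001, -0.0, -1.0]]
wrist_force: [-0.6, 0.8, 0.3]
finger_gap: 0.085
gripper_force: 0.0
t 1.35 p [ 0.2836 -0.5847  0.2984] yaw 90.12 j7 [70.9 56.6] gap 0.085 gf 0.0 F [-0.6  0.8  0.3]
  turn units [-0.002 -0.006  0.02 ] then shift units [ 0.6693  0.3729 -0.0032] dist 0.383
```

```bash
python3 -m pendant '[{"delta_pos":[0.0744,0.0414,0],"angular":[0,0,0]},{"delta_pos":[0.0744,0.0414,0],"angular":[0,0,0]},{"delta_pos":[0.0744,0.0414,0],"angular":[0,0,0]},{"delta_pos":[0.0744,0.0414,0],"angular":[0,0,0]},{"delta_pos":[0.0744,0.0414,0],"angular":[0,0,0]},{"delta_pos":[0.0744,0.0414,0],"angular":[0,0,0]},{"delta_pos":[0.0744,0.0414,0],"angular":[0,0,0]},{"delta_pos":[0.0744,0.0414,0],"angular":[0,0,0]},{"delta_pos":[0.0744,0.0414,0],"angular":[0,0,0]},{"delta_pos":[0,0,0],"angular":[0,0,0]},{"delta_pos":[0,0,0],"angular":[0,0,0]}]' && python3 - <<'E'
from h import *
grab('wrist','w1'); go((.47,-.25,.30),90)
E
```

```text
clock: 2.45
eef_pos: [0.47, -0.2489, 0.2987]
eef_rot: [[-0.002, 1.0, -0.0], [1.0, 0.002, -0.0], [-0.0, -0.0, -1.0]]
wrist_force: [0.3, -0.1, -0.3]
finger_gap: 0.0853
gripper_force: 0.0
t 2.5 p [ 0.4694 -0.2502  0.2986] yaw 89.99 j7 [45.5 18.7] gap 0.0853 gf 0.0 F [-0.  -0.2  0.5]
  turn units [-0.006  0.004 -0.001] then shift units [ 0.0005  0.0012 -0.0028] dist 0.002
```

View pics/w1.png

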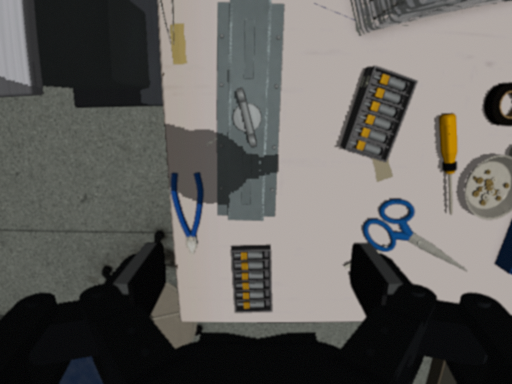

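The wrist view shows the stacked tray at (378,112), the single tray at (252,278), and the cover at (250,110) with its wing nut at (246,117).

```bash
cat >> h.py <<'E'
def rect(c,d,box,ztop,zmin,sel=None):
    """fit rectangle of points near height in a pixel box (u0,u1,v0,v1); rays cast on plane ztop"""
    u0,u1,v0,v1=box; X=cloud(c,d); m=np.zeros((384,512),np.uint8)
    s=(X[...,2]>zmin)&(X[...,2]<ztop+.012); m[v0:v1,u0:u1]=s[v0:v1,u0:u1]
    m=cv2.morphologyEx(m,cv2.MORPH_OPEN,np.ones((3,3)))
    return rectm(c,m,ztop),np.nanmedian(X[m>0][:,2])
def rectm(c,m,ztop):
    cs,_=cv2.findContours(m.astype(np.uint8),0,cv2.CHAIN_APPROX_NONE); k=max(cs,key=cv2.contourArea).reshape(-1,2)
    P=onplane(c,k,ztop)[:,:2]; (x,y),(w,h),a=cv2.minAreaRect((P*1000).astype(np.float32))
    if w<h: w,h,a=h,w,a+90
    return np.round([x/1000,y/1000,w,h,(a+90)%180-90],4)  # centre, long mm, short mm, angle of long axis
E
python3 - <<'E'
from h import *
im,d,c=load('w1')
print('A',rect(c,d,(325,425,55,175),.036,.024)); print('B',rect(c,d,(220,290,232,322),.018,.009))
g=cv2.cvtColor(im,6).astype(int)
for n,bx,z in(('A',(325,425,55,175),.036),('B',(220,290,232,322),.018)):
    hsv=cv2.cvtColor(im,cv2.COLOR_BGR2HSV); m=np.zeros((384,512),np.uint8); u0,u1,v0,v1=bx
    s=(g<110)|(hsv[...,1]>120); m[v0:v1,u0:u1]=s[v0:v1,u0:u1]; m=cv2.morphologyEx(m,cv2.MORPH_CLOSE,np.ones((5,5))); m=cv2.morphologyEx(m,cv2.MORPH_OPEN,np.ones((5,5)))
    print(n,rectm(c,m,z))
X=cloud(c,d)
for u,v in((370,80),(365,140),(400,90),(240,255),(265,300),(300,200),(250,200),(230,60)): print(u,v,X[v,u].round(4))
E
```

```text
A (array([  0.6241,  -0.1893, 109.4661,  63.565 ,  73.9326]), np.float64(0.031486451517042685))
B (array([  0.4608,  -0.4376, 111.5852,  58.5125, -88.755 ]), np.float64(0.013390934397869588))
A [  0.6187  -0.1886 109.414   71.9192  73.8639]
B [  0.4608  -0.4351 116.2949  58.3184 -88.1205]
370 80 [ 0.6084 -0.1474  0.0351]
365 140 [ 0.6095 -0.2222  0.0309]
400 90 [ 0.6508 -0.1581  0.0287]
240 255 [ 0.4432 -0.3972  0.011 ]
265 300 [ 0.4818 -0.4779  0.0085]
300 200 [ 0.5317 -0.3138 -0.0006]
250 200 [ 0.4591 -0.3056  0.0273]
230 60 [ 0.4349 -0.125   0.0288]
```

```bash
python3 -m pendant '[{"delta_pos":[0.09,-0.009,0],"angular":[0,0,0]},{"delta_pos":[0.09,-0.009,0],"angular":[0,0,0]},{"delta_pos":[0.09,-0.009,0],"angular":[0,0,0]},{"delta_pos":[0.09,-0.009,0],"angular":[0,0,0]},{"delta_pos":[0.09,-0.009,0],"angular":[0,0,0]},{"delta_pos":[0.09,-0.009,0],"angular":[0,0,0]},{"delta_pos":[0.09,-0.009,0],"angular":[0,0,0]},{"delta_pos":[0.09,-0.009,0],"angular":[0,0,0]},{"delta_pos":[0.09,-0.009,0],"angular":[0,0,0]},{"delta_pos":[0,0,0],"angular":[0,0,0]},{"delta_pos":[0,0,0],"angular":[0,0,0]}]' && python3 - <<'E'
from h import *
grab('wrist','w2'); go((.62,-.189,.12),74)
E
```

```text
clock: 3.6
eef_pos: [0.4291, 0.1544, 0.2986]
eef_rot: [[-0.0, 1.0, -0.0], [1.0, 0.0, -0.0], [-0.0, -0.0, -1.0]]
wrist_force: [1.1, -0.7, 0.1]
finger_gap: 0.085
gripper_force: 0.0
t 3.65 p [0.4294 0.1534 0.2985] yaw 89.89 j7 [ 17.3 -29.2] gap 0.0855 gf 0.0 F [ 0.4 -1.2 -0.6]
  turn units [-0.003  0.009  2.774] then shift units [-0.5531  0.5553  0.357 ] dist 0.431
```

View pics/w2.png

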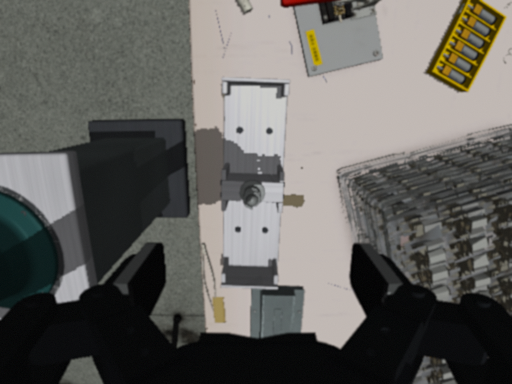

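```bash
python3 - <<'E'
from h import *
im,d,c=load('w2'); X=cloud(c,d)
def pr(n,lo,hi,bx,z):
    u0,u1,v0,v1=bx;m=np.zeros((384,512),np.uint8);s=(X[...,2]>lo)&(X[...,2]<hi);m[v0:v1,u0:u1]=s[v0:v1,u0:u1]
    P=X[m>0]; print(n,m.sum(),rectm(c,m,z),'med',np.median(P,0).round(4),'min',P.min(0).round(4),'max',P.max(0).round(4))
pr('stud',.085,.12,(230,275,165,215),.095)
pr('block',.053,.072,(210,300,160,225),.062)
pr('endL',.05,.08,(205,305,65,110),.068)
pr('endR',.05,.08,(205,300,255,300),.068)
pr('floorL',.006,.016,(215,300,96,178),.010)
pr('floorR',.006,.016,(215,300,205,262),.010)
crop=im[65:305,195:315]; cv2.imwrite('pics/car.png',cv2.resize(crop,None,fx=2.5,fy=2.5,interpolation=cv2.INTER_CUBIC))
E
```

```text
stud 272 [ 0.4211  0.1203 21.9255 20.8787 35.1764] med [0.421  0.1212 0.0977] min [0.4115 0.1083 0.0851] max [0.4312 0.1293 0.1051]
block 1303 [ 0.4208  0.1207 78.6317 54.4088 -1.9456] med [0.4204 0.1224 0.061 ] min [0.3802 0.0917 0.053 ] max [0.4611 0.1474 0.0719]
endL 473 [ 0.4257  0.2447 77.9431 18.7587 -2.2308] med [0.4254 0.2505 0.0657] min [0.3869 0.2345 0.0502] max [0.465  0.2551 0.0687]
endR 588 [ 4.16700e-01 -6.00000e-04  7.72421e+01  2.75553e+01 -1.76430e+00] med [ 0.4166 -0.0114  0.061 ] min [ 0.3773 -0.0164  0.0501] max [0.4555 0.0046 0.0686]
floorL 4690 [  0.4236   0.1838 106.8045  83.5174  87.8572] med [0.4235 0.187  0.0089] min [0.3799 0.1305 0.006 ] max [0.4675 0.2357 0.0159]
floorR 3122 [ 4.18500e-01  4.02000e-02  8.95209e+01  8.52806e+01 -8.99413e+01] med [0.4186 0.0408 0.009 ] min [ 0.3758 -0.0062  0.0061] max [0.4613 0.0851 0.0158]
```

View pics/car.png

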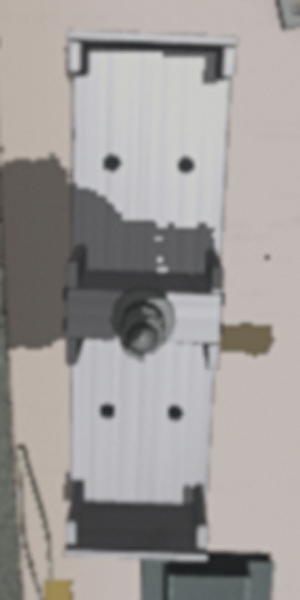

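The carrier centre is (0.4211, 0.1199) and its long axis is at 88.05°. The bays are at (0.4236, 0.1919) and (0.4187, 0.0479). Next I pick the top tray of the stack.

```bash
python3 -m pendant '[{"delta_pos":[-0.086,0.01,0],"angular":[0,0,0]},{"delta_pos":[-0.086,0.01,0],"angular":[0,0,0]},{"delta_pos":[-0.086,0.01,0],"angular":[0,0,0]},{"delta_pos":[-0.086,0.01,0],"angular":[0,0,0]},{"delta_pos":[-0.086,0.01,0],"angular":[0,0,0]},{"delta_pos":[-0.086,0.01,0],"angular":[0,0,0]},{"delta_pos":[-0.086,0.01,0],"angular":[0,0,0]},{"delta_pos":[-0.086,0.01,0],"angular":[0,0,0.9]},{"delta_pos":[0,0,0],"angular":[0,0,0.95]},{"delta_pos":[0,0,0],"angular":[0,0,0.93]},{"delta_pos":[0,0,0],"angular":[0,0,0]}]' && python3 - <<'E'
from h import *
go((.624,-.189,.10),74)
E
```

```text
clock: 4.75
eef_pos: [0.4679, -0.1916, 0.2984]
eef_rot: [[0.279, 0.96, -0.001], [0.96, -0.279, -0.0], [-0.001, -0.001, -1.0]]
wrist_force: [0.8, 0.5, 0.2]
finger_gap: 0.0855
gripper_force: 0.0
t 4.75 p [ 0.4679 -0.1916  0.2984] yaw 73.8 j7 [40.9 -2.6] gap 0.0855 gf 0.0 F [0.8 0.5 0.2]
  turn units [-0.009  0.006 -0.034] then shift units [0.091  0.2987 0.3968] dist 0.252
```

```bash
python3 -m pendant '[{"delta_pos":[0.0152,0.0498,0.03],"angular":[0,0,0]},{"delta_pos":[0.0152,0.0498,0.05],"angular":[0,0,0]},{"delta_pos":[0.0152,0.0498,0.07],"angular":[0,0,0]},{"delta_pos":[0.0152,0.0498,0.08],"angular":[0,0,0]},{"delta_pos":[0.0152,0.0498,0.085],"angular":[0,0,0]},{"delta_pos":[0.0152,0.0498,0.082],"angular":[0,0,-0.03]},{"delta_pos":[0,0,0.055],"angular":[0,0,0]},{"delta_pos":[0,0,0.055],"angular":[0,0,0]},{"delta_pos":[0,0,0.054],"angular":[0,0,0]},{"delta_pos":[0,0,0],"angular":[0,0,0]},{"delta_pos":[0,0,0],"angular":[0,0,0]}]' && python3 - <<'E'
from h import *
go((.624,-.189,.018),74)
E
```

```text
clock: 5.85
eef_pos: [0.6249, -0.1869, 0.0183]
eef_rot: [[0.271, 0.963, -0.001], [0.963, -0.271, -0.0], [-0.0, -0.001, -1.0]]
wrist_force: [0.1, 0.4, 0.8]
finger_gap: 0.0853
gripper_force: 0.0
t 5.85 p [ 0.6249 -0.1869  0.0183] yaw 74.29 j7 [ 27.3 -17.3] gap 0.0853 gf 0.0 F [0.1 0.4 0.8]
  turn units [-0.007  0.004  0.051] then shift units [-0.0046 -0.0006  0.0007] dist 0.002
```

```bash
python3 -m pendant '[{"delta_pos":[0,0,0],"angular":[0,0,0]},{"delta_pos":[0,0,0],"angular":[0,0,0]},{"delta_pos":[0,0,0],"angular":[0,0,0]},{"delta_pos":[0,0,0],"angular":[0,0,0]},{"delta_pos":[0,0,0],"angular":[0,0,0]},{"delta_pos":[0,0,0],"angular":[0,0,0]},{"delta_pos":[0,0,-0.02],"angular":[0,0,0]},{"delta_pos":[0,0,-0.06],"angular":[0,0,0]},{"delta_pos":[0,0,-0.09],"angular":[0,0,0]},{"delta_pos":[0,0,-0.09],"angular":[0,0,0]},{"delta_pos":[0,0,-0.08],"angular":[0,0,0]},{"delta_pos":[0,0,0],"angular":[0,0,0]}]' 1 60 && python3 - <<'E'
from h import *
grab('wrist','w3'); go((.4236,.1919,.17),88.05)
E
```

```text
clock: 7.05
eef_pos: [0.629, -0.1863, 0.1962]
eef_rot: [[0.27, 0.963, 0.012], [0.963, -0.27, -0.003], [-0.0, 0.012, -1.0]]
wrist_force: [0.5, 0.3, -1.0]
finger_gap: 0.0582
gripper_force: 64.9
t 7.1 p [ 0.6271 -0.1861  0.1926] yaw 74.31 j7 [ 30.3 -13.2] gap 0.0584 gf 64.9 F [-0.8 -1.1 -2. ]
  turn units [ 0.07   0.012 -2.399] then shift units [ 0.7418 -0.4325  0.0452] dist 0.43
```

View pics/w3.png

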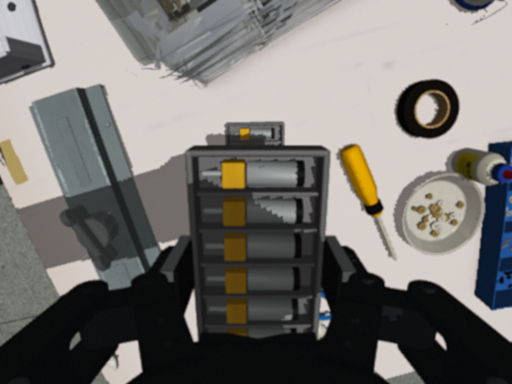

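The tray is held square, spanning u 188–328 with its far edge at v≈147. The tray below it stayed put, visible at (255,133).

```bash
cat >> h.py <<'E'
def toolpt(c,px,zt):
    """pixel -> tool frame point on plane tool z=zt (fixed camera mount)"""
    RcE=np.array([[0,1,0],[-.963,0,-.271],[-.271,0,.963]]); RcE/=np.linalg.norm(RcE,axis=1)[:,None]
    d=rays(c,px)@RcE; o=np.array([.0681,-.0005,-.1415]); return o+d*((zt-o[2])/d[:,2])[:,None]
E
python3 - <<'E'
from h import *
im,d,c=load('w3')
print(toolpt(c,[(258,147),(188,150),(328,150),(200,330),(320,330)],-.0177).round(4))
E
python3 -m pendant '[{"delta_pos":[0,0,0],"angular":[0.07,0,-0.8]},{"delta_pos":[0,0,0],"angular":[0,0,-0.8]},{"delta_pos":[0,-0.09,0],"angular":[0,0,-0.8]},{"delta_pos":[0,-0.09,0],"angular":[0,0,0]},{"delta_pos":[0.03,-0.09,0],"angular":[0,0,0]},{"delta_pos":[0.08,-0.05,0],"angular":[0,0,0]},{"delta_pos":[0.09,-0.04,0],"angular":[0,0,0]},{"delta_pos":[0.09,-0.02,0],"angular":[0,0,0]},{"delta_pos":[0.09,0,0],"angular":[0,0,0]},{"delta_pos":[0.09,0,0],"angular":[0,0,0]},{"delta_pos":[0.09,0,0],"angular":[0,0,0]},{"delta_pos":[0,0,0],"angular":[0,0,0]}]'
python3 - <<'E'
from h import *
go((.4236,.1919,.12),88.05)
E
```

```text
[[ 0.0522 -0.0003 -0.0177]
 [ 0.0511 -0.028  -0.0177]
 [ 0.0511  0.0274 -0.0177]
 [-0.0344 -0.0279 -0.0177]
 [-0.0344  0.0293 -0.0177]]
clock: 8.3
eef_pos: [0.4438, 0.1105, 0.1897]
eef_rot: [[0.024, 1.0, -0.008], [1.0, -0.024, 0.005], [0.005, -0.008, -1.0]]
wrist_force: [-0.3, -1.0, -1.2]
finger_gap: 0.0584
gripper_force: 70.2
t 8.3 p [0.4438 0.1105 0.1897] yaw 88.63 j7 [ 16.1 -30.9] gap 0.0584 gf 70.2 F [-0.3 -1.  -1.2]
  turn units [-0.077 -0.046  0.102] then shift units [ 0.1614 -0.0459  0.1394] dist 0.109
```

```bash
python3 - <<'E'
from h import *
im,d,c=load('w3')
RcE=np.array([[0,1,0],[-.963,0,-.271],[-.271,0,.963]])
for u,v in ((193,200),(323,200),(258,151),(193,170),(322,170),(258,190),(200,260)):
    p=rays(c,[(u,v)])[0]*d[v,u]; print(u,v,(p@RcE+[.0681,-.0005,-.1415]).round(4))
go((.4236,.1919,.12),88.05)
E
```

```text
193 200 [ 0.0293 -0.028  -0.0138]
323 200 [ 0.0293  0.0274 -0.0139]
258 151 [ 0.0502 -0.0003 -0.0141]
193 170 [ 0.0419 -0.0276 -0.012 ]
322 170 [ 0.0422  0.0264 -0.0134]
258 190 [ 0.0315 -0.0003 -0.0058]
200 260 [-0.002  -0.0276 -0.0082]
t 8.3 p [0.4438 0.1105 0.1897] yaw 88.63 j7 [ 16.1 -30.9] gap 0.0584 gf 70.2 F [-0.3 -1.  -1.2]
  turn units [-0.077 -0.046  0.102] then shift units [ 0.1614 -0.0459  0.1394] dist 0.109
```

```bash
python3 -m pendant '[{"delta_pos":[0.055,-0.015,0],"angular":[-0.077,-0.046,0.1]},{"delta_pos":[0.055,-0.015,0],"angular":[0,0,0]},{"delta_pos":[0.054,-0.016,0],"angular":[0,0,0]},{"delta_pos":[0,0,0.07],"angular":[0,0,0]},{"delta_pos":[0,0,0.07],"angular":[0,0,0]},{"delta_pos":[0,0,0],"angular":[0,0,0]},{"delta_pos":[0,0,0],"angular":[0,0,0]},{"delta_pos":[0,0,0],"angular":[0,0,0]}]'
python3 - <<'E'
from h import *
grab('wrist','w4'); go((.4237,.1934,.08),88.05)
E
```

```text
clock: 9.1
eef_pos: [0.4265, 0.1869, 0.1211]
eef_rot: [[0.044, 0.999, 0.002], [0.999, -0.044, -0.003], [-0.003, 0.002, -1.0]]
wrist_force: [0.4, -0.1, -0.9]
finger_gap: 0.0583
gripper_force: 70.1
t 9.15 p [0.4267 0.1869 0.1213] yaw 87.45 j7 [  3.2 -49.4] gap 0.0584 gf 70.1 F [ 0.4  0.8 -0.8]
  turn units [ 0.033  0.024 -0.105] then shift units [ 0.0128 -0.0064  0.0826] dist 0.042
```

```bash
python3 -m pendant '[{"delta_pos":[0.0128,-0.0064,0.03],"angular":[0.03,0.024,-0.105]},{"delta_pos":[0,0,0.04],"angular":[0,0,0]},{"delta_pos":[0,0,0.012],"angular":[0,0,0]},{"delta_pos":[0,0,0],"angular":[0,0,0]},{"delta_pos":[0,0,0],"angular":[0,0,0]}]'
python3 - <<'E'
from h import *
im,d,c=grab('wrist','w5'); go((.4237,.1934,.02),88.05)
E
```

```text
clock: 9.65
eef_pos: [0.4229, 0.1935, 0.0791]
eef_rot: [[0.033, 0.999, -0.002], [0.999, -0.033, -0.0], [-0.0, -0.002, -1.0]]
wrist_force: [-0.1, 0.3, -1.0]
finger_gap: 0.0584
gripper_force: 70.1
t 9.7 p [0.4231 0.1936 0.0794] yaw 88.09 j7 [ -0.2 -53.2] gap 0.0584 gf 70.1 F [ 0.7  0.3 -1.7]
  turn units [-0.013  0.003  0.007] then shift units [-0.0003  0.0012  0.1188] dist 0.059
```

View pics/w5.png

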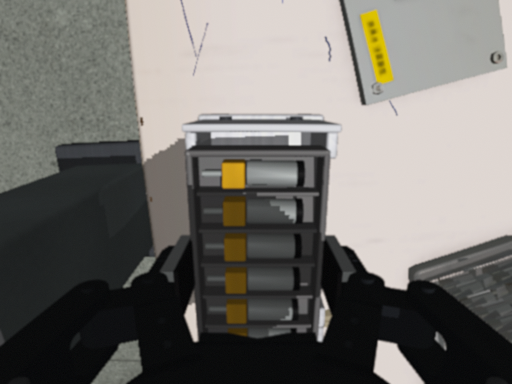

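The tray hangs over the left bay. The end plate's top edge runs from (185,126) to (340,127) and the tray spans u 188–328.

```bash
python3 - <<'E'
from h import *
im,d,c=load('w5')
print(onplane(c,[(185,126),(340,127),(188,131),(334,131)],.068).round(4)); 
print('tray',onplane(c,[(188,150),(328,150)],.0794+.0138).round(4))
E
```

```text
[[0.3894 0.2541 0.068 ]
 [0.4638 0.2513 0.068 ]
 [0.3907 0.2517 0.068 ]
 [0.4609 0.2494 0.068 ]]
tray [[0.3957 0.2458 0.0932]
 [0.4527 0.2439 0.0932]]
```

```bash
python3 -m pendant '[{"delta_pos":[0.001,0.003,0.03],"angular":[0,0,0]},{"delta_pos":[0,0,0.04],"angular":[0,0,0]},{"delta_pos":[0,0,0.03],"angular":[0,0,0]},{"delta_pos":[0,0,0.019],"angular":[0,0,0]},{"delta_pos":[0,0,0.004],"angular":[0,0,0]},{"delta_pos":[0,0,0.004],"angular":[0,0,0]},{"delta_pos":[0,0,0],"angular":[0,0,0]}]'
python3 - <<'E'
from h import *
go((.4237,.1934,.012),88.05)
E
```

```text
clock: 10.4
eef_pos: [0.4244, 0.1938, 0.0155]
eef_rot: [[0.033, 0.999, -0.002], [0.999, -0.033, -0.001], [-0.001, -0.002, -1.0]]
wrist_force: [-0.6, 0.4, -0.9]
finger_gap: 0.0582
gripper_force: 70.1
t 10.4 p [0.4244 0.1938 0.0155] yaw 88.08 j7 [ -5.1 -58.9] gap 0.0582 gf 70.1 F [-0.6  0.4 -0.9]
  turn units [-0.016  0.006  0.006] then shift units [-0.0008 -0.0013  0.0071] dist 0.004
```

Not touching yet, so I ease it down.

```bash
python3 -m pendant '[{"delta_pos":[0,0,0.003],"angular":[0,0,0]},{"delta_pos":[0,0,0.003],"angular":[0,0,0]},{"delta_pos":[0,0,0],"angular":[0,0,0]}]'; python3 -m pendant '[{"delta_pos":[0,0,0.003],"angular":[0,0,0]},{"delta_pos":[0,0,0],"angular":[0,0,0]}]'
```

```text
clock: 10.7
eef_pos: [0.4245, 0.1937, 0.0129]
eef_rot: [[0.034, 0.999, -0.001], [0.999, -0.034, -0.001], [-0.001, -0.001, -1.0]]
wrist_force: [-1.1, -2.0, 3.1]
finger_gap: 0.0583
gripper_force: 70.7
clock: 10.9
eef_pos: [0.4245, 0.1936, 0.0128]
eef_rot: [[0.033, 0.999, -0.0], [0.999, -0.033, -0.002], [-0.002, -0.0, -1.0]]
wrist_force: [-5.4, -3.5, 22.2]
finger_gap: 0.0577
gripper_force: 72.8
```

```bash
python3 -m pendant '[{"delta_pos":[0,0,-0.003],"angular":[0,0,0]},{"delta_pos":[0,0,0],"angular":[0,0,0]},{"delta_pos":[0,0,0],"angular":[0,0,0]},{"delta_pos":[0,0,0],"angular":[0,0,0]},{"delta_pos":[0,0,-0.04],"angular":[0,0,0]},{"delta_pos":[0,0,-0.08],"angular":[0,0,0]},{"delta_pos":[0,0,-0.09],"angular":[0,0,0]},{"delta_pos":[0,0,-0.09],"angular":[0,0,0]},{"delta_pos":[0,0,-0.09],"angular":[0,0,0]},{"delta_pos":[0,0,-0.09],"angular":[0,0,0]},{"delta_pos":[0,0,0],"angular":[0,0,0]},{"delta_pos":[0,0,0],"angular":[0,0,0]}]' -1
python3 - <<'E'
from h import *
im,d,c=grab('wrist','w6');cv2.imwrite('pics/w6c.png',im[40:340,140:360]); go((.50,-.19,.25),74)
E
```

```text
clock: 12.1
eef_pos: [0.425, 0.1935, 0.2529]
eef_rot: [[0.034, 0.999, -0.0], [0.999, -0.034, -0.001], [-0.001, -0.0, -1.0]]
wrist_force: [-1.1, 0.4, -0.8]
finger_gap: 0.0853
gripper_force: 0.0
t 12.15 p [0.4242 0.1932 0.2517] yaw 88.05 j7 [ 10.3 -39.7] gap 0.0858 gf 0.0 F [-0.4  0.4 -0.3]
  turn units [-0.026  0.02   2.453] then shift units [-0.6949  0.3569  0.0034] dist 0.391
```

View pics/w6c.png

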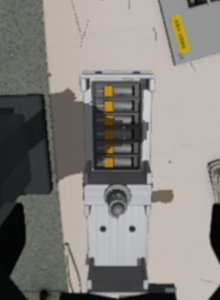

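The tray lies flat and square in the left bay, at crop (118,122). Next is the lower tray of the stack.

```bash
python3 -m pendant '[{"delta_pos":[-0.09,0.015,0],"angular":[0,0,0]},{"delta_pos":[-0.09,0.015,0],"angular":[0,0,0]},{"delta_pos":[-0.09,0.015,0],"angular":[0,0,0]},{"delta_pos":[-0.09,0.015,0],"angular":[0,0,0]},{"delta_pos":[-0.09,0.015,0],"angular":[0,0,0]},{"delta_pos":[-0.09,0.015,0],"angular":[0,0,0]},{"delta_pos":[-0.09,0.015,0],"angular":[0,0,0]},{"delta_pos":[-0.09,0.015,0],"angular":[0,0,0]},{"delta_pos":[0,0.05,0],"angular":[0,0,0.82]},{"delta_pos":[0,0,0],"angular":[0,0,0.82]},{"delta_pos":[0,0,0],"angular":[0,0,0.82]},{"delta_pos":[0,0,0],"angular":[0,0,0]}]'
python3 - <<'E'
from h import *
im,d,c=grab('wrist','w7'); 
p=proj(c,[(.624,-.189,.018),(.46,-.437,.018)]); print(p.round())
for n,(u,v) in zip('AB',p.astype(int)):
    print(n,rect(c,d,(max(u-65,0),min(u+65,512),max(v-65,0),min(v+65,384)),.018,.009))
X=cloud(c,d); z=X[...,2]; print('hi in A box',np.nanmax(z[p[0].astype(int)[1]-20:p[0].astype(int)[1]+20,p[0].astype(int)[0]-15:p[0].astype(int)[0]+15]))
go((.6246,-.1886,.08),74)
E
```

```text
clock: 13.35
eef_pos: [0.4965, -0.1685, 0.2501]
eef_rot: [[0.276, 0.961, -0.006], [0.961, -0.276, 0.001], [-0.001, -0.006, -1.0]]
wrist_force: [-0.6, 0.8, -0.5]
finger_gap: 0.0855
gripper_force: 0.0
[[366. 152.]
 [286. 346.]]
A (array([  0.654 ,  -0.1908, 100.1836,   8.6009,  76.9152]), np.float64(0.013782598486011103))
B (array([  0.4435,  -0.3307,  66.5787,  25.133 , -15.5749]), np.float64(0.0159437486182014))
hi in A box 0.01639325340798379
t 13.4 p [ 0.4966 -0.1685  0.2505] yaw 74.11 j7 [37.4 -8.3] gap 0.0851 gf 0.0 F [ 0.3 -0.4  0.1]
  turn units [-0.056  0.01   0.019] then shift units [0.0319 0.2572 0.341 ] dist 0.214
```

```bash
python3 - <<'E'
from h import *
im,d,c=load('w7')
for zm in(.004,.006): print(rect(c,d,(310,430,85,217),.018,zm))
g=cv2.cvtColor(im,6); hsv=cv2.cvtColor(im,cv2.COLOR_BGR2HSV); m=np.zeros((384,512),np.uint8);s=(g<110);m[85:217,310:430]=s[85:217,310:430]
m=cv2.morphologyEx(cv2.morphologyEx(m,3,np.ones((7,7))),2,np.ones((5,5))); print(rectm(c,m,.018))
cv2.imwrite('pics/w7c.png',cv2.resize(im[60:240,290:450],None,fx=2,fy=2))
E
```

```text
(array([  0.6264,  -0.1876, 109.0077,  61.7751,  74.1342]), np.float64(0.013315764214775096))
(array([  0.6269,  -0.1878, 109.0077,  60.7076,  74.1342]), np.float64(0.013546972431062433))
[  0.6235  -0.1875 109.2     65.1803  75.5868]
```

View pics/w7c.png

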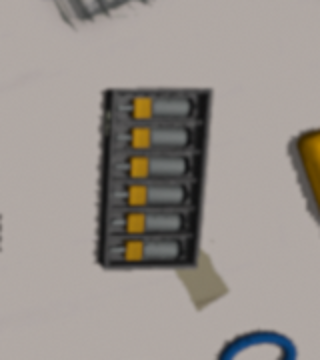

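The lower tray lies at crop (153,178), single and unmoved, centred on (0.626, −0.188).

```bash
python3 -m pendant '[{"delta_pos":[0.0057,0.0433,0.03],"angular":[-0.056,0.01,0.02]},{"delta_pos":[0.0057,0.0433,0.06],"angular":[0,0,0]},{"delta_pos":[0.0057,0.0433,0.06],"angular":[0,0,0]},{"delta_pos":[0.0057,0.0433,0.06],"angular":[0,0,0]},{"delta_pos":[0.0057,0.0433,0.06],"angular":[0,0,0]},{"delta_pos":[0.0057,0.0433,0.06],"angular":[0,0,0]},{"delta_pos":[0,0,0.06],"angular":[0,0,0]},{"delta_pos":[0,0,0.055],"angular":[0,0,0]},{"delta_pos":[0,0,0.03],"angular":[0,0,0]},{"delta_pos":[0,0,0.02],"angular":[0,0,0]},{"delta_pos":[0,0,0],"angular":[0,0,0]},{"delta_pos":[0,0,0],"angular":[0,0,0]}]'
python3 - <<'E'
from h import *
go((.626,-.1877,.003),74.1)
E
```

```text
clock: 14.6
eef_pos: [0.6285, -0.189, 0.0063]
eef_rot: [[0.277, 0.961, 0.005], [0.961, -0.277, -0.002], [-0.0, 0.005, -1.0]]
wrist_force: [-0.5, -0.1, 0.7]
finger_gap: 0.0856
gripper_force: 0.0
t 14.6 p [ 0.6285 -0.189   0.0063] yaw 73.89 j7 [ 27.2 -18.1] gap 0.0856 gf 0.0 F [-0.5 -0.1  0.7]
  turn units [ 0.052  0.003 -0.037] then shift units [ 0.001  -0.0055  0.0066] dist 0.004
```

```bash
python3 -m pendant '[{"delta_pos":[0.001,-0.0055,0.0066],"angular":[0.05,0,-0.03]},{"delta_pos":[0,0,0],"angular":[0,0,0]},{"delta_pos":[0,0,0],"angular":[0,0,0]},{"delta_pos":[0,0,0],"angular":[0,0,0]},{"delta_pos":[0,0,0],"angular":[0,0,0]},{"delta_pos":[0,0,0],"angular":[0,0,0]},{"delta_pos":[0,0,-0.02],"angular":[0,0,0]},{"delta_pos":[0,0,-0.06],"angular":[0,0,0]},{"delta_pos":[0,0,-0.09],"angular":[0,0,0]},{"delta_pos":[0,0,-0.09],"angular":[0,0,0]},{"delta_pos":[0,0,-0.09],"angular":[0,0,0]},{"delta_pos":[0,0,0],"angular":[0,0,0]}]' 1 60
python3 - <<'E'
from h import *
im,d,c=grab('wrist','w8')
RcE=np.array([[0,1,0],[-.963,0,-.271],[-.271,0,.963]])
for u,v in ((193,200),(323,200),(258,151),(193,170),(322,170)):
    p=rays(c,[(u,v)])[0]*d[v,u]; print(u,v,(p@RcE+[.0681,-.0005,-.1415]).round(4))
col=cv2.cvtColor(im,6)[120:180,258].astype(int); print('edge row',120+np.argmin(np.diff(col)))
go((.4238,.1919,.17),88.05)
E
```

```text
clock: 15.8
eef_pos: [0.6295, -0.1882, 0.185]
eef_rot: [[0.275, 0.961, 0.011], [0.961, -0.275, -0.003], [-0.0, 0.011, -1.0]]
wrist_force: [0.9, -0.2, -1.6]
finger_gap: 0.0582
gripper_force: 65.0
193 200 [ 0.0292 -0.028  -0.0136]
323 200 [ 0.0292  0.0275 -0.0135]
258 151 [ 0.0481 -0.0003  0.0004]
193 170 [ 0.0414 -0.0281 -0.0096]
322 170 [ 0.042   0.0266 -0.0123]
edge row 130
t 15.85 p [ 0.6275 -0.188   0.1813] yaw 74.03 j7 [ 30.5 -13.7] gap 0.0581 gf 65.0 F [ 0.2  0.6 -1.6]
  turn units [ 0.058  0.014 -2.447] then shift units [ 0.7456 -0.433   0.0226] dist 0.431
```

```bash
python3 - <<'E'
from h import *
for n in('w3','w8'):
    im,d,c=load(n); dd=np.median(d[:,250:266],1); v=[k for k in range(115,175) if dd[k]<.16][0]; print(n,v,dd[v-3:v+4].round(3),toolpt(c,[(258,v-.5)],-.0138).round(4))
E
python3 -m pendant '[{"delta_pos":[0,0,0],"angular":[0.06,0,-0.82]},{"delta_pos":[0,-0.05,0],"angular":[0,0,-0.82]},{"delta_pos":[0,-0.09,0],"angular":[0,0,-0.82]},{"delta_pos":[0,-0.09,0],"angular":[0,0,0]},{"delta_pos":[0.04,-0.09,0],"angular":[0,0,0]},{"delta_pos":[0.08,-0.05,0],"angular":[0,0,0]},{"delta_pos":[0.09,-0.04,0],"angular":[0,0,0]},{"delta_pos":[0.09,-0.02,0],"angular":[0,0,0]},{"delta_pos":[0.09,0,0],"angular":[0,0,0]},{"delta_pos":[0.09,0,0],"angular":[0,0,0]},{"delta_pos":[0.09,0,0],"angular":[0,0,0]},{"delta_pos":[0.09,0,0],"angular":[0,0,0]}]'
python3 - <<'E'
from h import *
go((.4240,.1930,.11),88.05)
E
```

```text
w3 145 [0.323 0.333 0.333 0.141 0.138 0.135 0.132] [[ 0.0528 -0.0003 -0.0138]]
w8 137 [0.323 0.323 0.323 0.143 0.138 0.135 0.13 ] [[ 0.056  -0.0003 -0.0138]]
clock: 17.05
eef_pos: [0.4209, 0.1579, 0.178]
eef_rot: [[0.033, 0.999, -0.009], [0.999, -0.033, 0.0], [0.0, -0.009, -1.0]]
wrist_force: [0.5, -0.4, -2.2]
finger_gap: 0.0586
gripper_force: 65.1
t 17.05 p [0.4209 0.1579 0.178 ] yaw 88.11 j7 [ 11.  -39.7] gap 0.0586 gf 65.1 F [ 0.5 -0.4 -2.2]
  turn units [-0.092 -0.001  0.01 ] then shift units [0.0703 0.0039 0.136 ] dist 0.077
```

```bash
python3 -m pendant '[{"delta_pos":[0.022,0.002,0],"angular":[-0.09,0,0]},{"delta_pos":[0.022,0.002,0.04],"angular":[0,0,0]},{"delta_pos":[0.02,0,0.06],"angular":[0,0,0]},{"delta_pos":[0,0,0.036],"angular":[0,0,0]},{"delta_pos":[0,0,0],"angular":[0,0,0]},{"delta_pos":[0,0,0],"angular":[0,0,0]}]'
python3 - <<'E'
from h import *
im,d,c=load('w6'); g=cv2.cvtColor(im,6); m=np.zeros((384,512),np.uint8); hsv=cv2.cvtColor(im,cv2.COLOR_BGR2HSV)
s=(g<105)|(hsv[...,1]>120); m[118:222,215:296]=s[118:222,215:296]
m=cv2.morphologyEx(cv2.morphologyEx(m,3,np.ones((7,7))),2,np.ones((9,9)));print('tray1',rectm(c,m,.028))
go((.4243,.1905,.06),88.05)
E
```

```text
clock: 17.65
eef_pos: [0.4245, 0.1887, 0.1105]
eef_rot: [[0.032, 0.999, -0.0], [0.999, -0.032, 0.001], [0.001, -0.0, -1.0]]
wrist_force: [0.1, 0.7, -0.9]
finger_gap: 0.0583
gripper_force: 65.0
tray1 [  0.4165   0.1852 122.7282  90.043   88.1045]
t 17.65 p [0.4245 0.1887 0.1105] yaw 88.15 j7 [  3.1 -50.1] gap 0.0583 gf 65.0 F [ 0.1  0.7 -0.9]
  turn units [-0.003 -0.006  0.017] then shift units [ 0.0037 -0.0006  0.101 ] dist 0.051
```

```bash
python3 -m pendant '[{"delta_pos":[0.0037,0,0.04],"angular":[0,0,0]},{"delta_pos":[0,0,0.05],"angular":[0,0,0]},{"delta_pos":[0,0,0.04],"angular":[0,0,0]},{"delta_pos":[0,0,0.02],"angular":[0,0,0]},{"delta_pos":[0,0,0.004],"angular":[0,0,0]},{"delta_pos":[0,0,0],"angular":[0,0,0]}]';python3 -m pendant '[{"delta_pos":[0,0,0.003],"angular":[0,0,0]},{"delta_pos":[0,0,0.002],"angular":[0,0,0]},{"delta_pos":[0,0,0],"angular":[0,0,0]}]'
```

```text
clock: 18.25
eef_pos: [0.426, 0.1911, 0.0347]
eef_rot: [[0.033, 0.999, 0.003], [0.999, -0.033, 0.002], [0.002, 0.003, -1.0]]
wrist_force: [0.6, -0.4, -0.8]
finger_gap: 0.0581
gripper_force: 65.0
clock: 18.55
eef_pos: [0.4258, 0.1909, 0.0319]
eef_rot: [[0.033, 0.999, 0.003], [0.999, -0.033, 0.001], [0.001, 0.003, -1.0]]
wrist_force: [0.3, -0.5, -1.3]
finger_gap: 0.058
gripper_force: 65.0
```

```bash
python3 -m pendant '[{"delta_pos":[0,-0.002,0.002],"angular":[0,0,0]},{"delta_pos":[0,0,0.002],"angular":[0,0,0]},{"delta_pos":[0,0,0],"angular":[0,0,0]}]'
```

```text
clock: 18.85
eef_pos: [0.4256, 0.191, 0.0314]
eef_rot: [[0.033, 0.999, 0.004], [0.999, -0.033, -0.0], [0.0, 0.004, -1.0]]
wrist_force: [-3.1, -3.5, 19.7]
finger_gap: 0.0583
gripper_force: 67.4
```

```bash
python3 -m pendant '[{"delta_pos":[0,0,-0.003],"angular":[0,0,0]},{"delta_pos":[0,0,0],"angular":[0,0,0]},{"delta_pos":[0,0,0],"angular":[0,0,0]},{"delta_pos":[0,0,0],"angular":[0,0,0]},{"delta_pos":[0,0,-0.04],"angular":[0,0,0]},{"delta_pos":[0,0,-0.08],"angular":[0,0,0]},{"delta_pos":[0,0,-0.09],"angular":[0,0,0]},{"delta_pos":[0,0,-0.09],"angular":[0,0,0]},{"delta_pos":[0,0,-0.09],"angular":[0,0,0]},{"delta_pos":[0,0,-0.09],"angular":[0,0,0]},{"delta_pos":[0,0,0],"angular":[0,0,0]},{"delta_pos":[0,0,0],"angular":[0,0,0]}]' -1
python3 - <<'E'
from h import *
im,d,c=grab('wrist','w9');cv2.imwrite('pics/w9c.png',cv2.resize(im[90:320,190:340],None,fx=2.5,fy=2.5,interpolation=2)); 
grab('top','top1'); go((.47,-.43,.27),88.05)
im,d,c=load('w9');X=cloud(c,d);v,u=proj(c,[(.4236,.1919,.046)]).astype(int)[0][::-1]
P=X[v-35:v+35,u-22:u+22].reshape(-1,3); P=P[P[:,2]>.04]; A=np.linalg.lstsq(np.c_[P[:,:2],np.ones(len(P))],P[:,2],rcond=None)[0]; print('tilt',A,len(P),np.median(P[:,2]))
E
```

```text
clock: 20.05
eef_pos: [0.4244, 0.1905, 0.2715]
eef_rot: [[0.033, 0.999, 0.004], [0.999, -0.033, 0.001], [0.001, 0.004, -1.0]]
wrist_force: [-1.6, -0.2, -0.4]
finger_gap: 0.0851
gripper_force: 0.0
t 20.15 p [0.4233 0.19   0.2697] yaw 88.13 j7 [ 12.2 -38.1] gap 0.0853 gf 0.0 F [0.5 0.5 0.3]
  turn units [-0.004 -0.002  0.014] then shift units [-1.2362e+00  1.3550e-01 -6.0000e-04] dist 0.622
tilt [-2.93567882e-02 -7.15176003e-05  5.41829479e-02] 1369 0.04158532130436346
```

View pics/w9c.png

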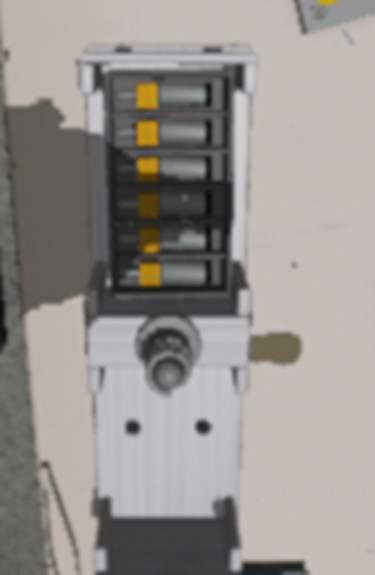

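The two trays are stacked square in the left bay, with the top tray at crop (167,185). Next is the single tray.

```bash
python3 -m pendant '[{"delta_pos":[-0.08,0.011,0],"angular":[0,0,0]},{"delta_pos":[-0.1,0.011,0],"angular":[0,0,0]},{"delta_pos":[-0.1,0.011,0],"angular":[0,0,0]},{"delta_pos":[-0.1,0.011,0],"angular":[0,0,0]},{"delta_pos":[-0.1,0.011,0],"angular":[0,0,0]},{"delta_pos":[-0.1,0.011,0],"angular":[0,0,0]},{"delta_pos":[-0.1,0.011,0],"angular":[0,0,0]},{"delta_pos":[-0.1,0.011,0],"angular":[0,0,0]},{"delta_pos":[-0.1,0.011,0],"angular":[0,0,0]},{"delta_pos":[-0.1,0.011,0],"angular":[0,0,-0.25]},{"delta_pos":[-0.1,0.011,0],"angular":[0,0,-0.25]},{"delta_pos":[0,0,0],"angular":[0,0,0]}]'
python3 - <<'E'
from h import *
im,d,c=grab('wrist','w10'); u,v=proj(c,[(.461,-.437,.018)]).astype(int)[0]; print(u,v)
for zm in (.004,.006): print(rect(c,d,(u-60,u+60,v-75,min(v+75,384)),.018,zm))
go((.461,-.437,.005),91.2)
E
```

```text
clock: 21.35
eef_pos: [0.4653, -0.3553, 0.2669]
eef_rot: [[-0.008, 1.0, -0.002], [1.0, 0.008, 0.001], [0.001, -0.002, -1.0]]
wrist_force: [-0.8, 0.5, -1.1]
finger_gap: 0.0853
gripper_force: 0.0
254 223
(array([  0.4608,  -0.4383, 112.7615,  59.7671, -87.9998]), np.float64(0.013147866957078837))
(array([  0.4608,  -0.4384, 112.5324,  59.7671, -87.9998]), np.float64(0.013316905667752486))
t 21.4 p [ 0.4661 -0.3509  0.2671] yaw 90.66 j7 [51.3 27.2] gap 0.0853 gf 0.0 F [ 0.7  0.6 -0.2]
  turn units [-0.023 -0.039 -0.094] then shift units [-0.1719 -0.0138  0.5242] dist 0.276
```

```bash
python3 -m pendant '[{"delta_pos":[-0.035,-0.003,0.03],"angular":[-0.02,-0.04,-0.15]},{"delta_pos":[-0.05,-0.003,0.06],"angular":[0,0,0]},{"delta_pos":[-0.05,-0.003,0.07],"angular":[0,0,0]},{"delta_pos":[-0.04,-0.002,0.08],"angular":[0,0,0]},{"delta_pos":[0,0,0.08],"angular":[0,0,0]},{"delta_pos":[0,0,0.08],"angular":[0,0,0]},{"delta_pos":[0,0,0.06],"angular":[0,0,0]},{"delta_pos":[0,0,0.04],"angular":[0,0,0]},{"delta_pos":[0,0,0.02],"angular":[0,0,0]},{"delta_pos":[0,0,0],"angular":[0,0,0]},{"delta_pos":[0,0,0],"angular":[0,0,0]}]'
python3 - <<'E'
from h import *
go((.4608,-.4384,.003),91.7)
E
```

```text
clock: 22.5
eef_pos: [0.4667, -0.4357, 0.0111]
eef_rot: [[-0.033, 0.999, 0.004], [0.999, 0.033, -0.003], [-0.003, 0.004, -1.0]]
wrist_force: [0.4, -0.0, 0.4]
finger_gap: 0.0855
gripper_force: 0.0
t 22.5 p [ 0.4667 -0.4357  0.0111] yaw 91.91 j7 [51.5 28.7] gap 0.0855 gf 0.0 F [ 0.4 -0.   0.4]
  turn units [0.044 0.03  0.036] then shift units [-0.0051 -0.012   0.0163] dist 0.01
```

```bash
python3 -m pendant '[{"delta_pos":[-0.0051,-0.012,0.012],"angular":[0.04,0.03,0.03]},{"delta_pos":[0,0,0.004],"angular":[0,0,0]},{"delta_pos":[0,0,0],"angular":[0,0,0]},{"delta_pos":[0,0,0],"angular":[0,0,0]},{"delta_pos":[0,0,0],"angular":[0,0,0]},{"delta_pos":[0,0,0],"angular":[0,0,0]},{"delta_pos":[0,0,-0.02],"angular":[0,0,0]},{"delta_pos":[0,0,-0.06],"angular":[0,0,0]},{"delta_pos":[0,0,-0.09],"angular":[0,0,0]},{"delta_pos":[0,0,-0.1],"angular":[0,0,0]},{"delta_pos":[0,0,-0.09],"angular":[0,0,0]},{"delta_pos":[0,0,0],"angular":[0,0,0]}]' 1 60
python3 - <<'E'
from h import *
im,d,c=grab('wrist','w11')
dd=np.median(d[:,250:266],1); v=[k for k in range(100,185) if dd[k]<.16][0]; print(v,dd[v-3:v+4].round(3),toolpt(c,[(258,v-.5)],-.0138).round(4))
RcE=np.array([[0,1,0],[-.963,0,-.271],[-.271,0,.963]])
for u,v in ((193,200),(323,200)): print((rays(c,[(u,v)])[0]*d[v,u]@RcE+[.0681,-.0005,-.1415]).round(4))
go((.4192,.0479,.18),88.05)
E
```

```text
clock: 23.7
eef_pos: [0.4639, -0.4412, 0.1908]
eef_rot: [[-0.03, 1.0, 0.01], [1.0, 0.03, -0.009], [-0.009, 0.01, -1.0]]
wrist_force: [0.9, 0.5, -0.3]
finger_gap: 0.0583
gripper_force: 64.8
137 [0.328 0.329 0.329 0.142 0.138 0.134 0.13 ] [[ 0.056  -0.0003 -0.0138]]
[ 0.0291 -0.0281 -0.0134]
[ 0.0293  0.0274 -0.014 ]
t 23.75 p [ 0.4621 -0.4401  0.1871] yaw 91.7 j7 [55.1 33. ] gap 0.0584 gf 64.8 F [-1.1  0.6 -1. ]
  turn units [0.057 0.053 0.637] then shift units [ 0.9725 -0.119   0.0142] dist 0.49
```

```bash
python3 -m pendant '[{"delta_pos":[0,0,0],"angular":[0.05,0.05,0.32]},{"delta_pos":[0.06,-0.006,0],"angular":[0,0,0.32]},{"delta_pos":[0.09,-0.012,0],"angular":[0,0,0]},{"delta_pos":[0.1,-0.013,0],"angular":[0,0,0]},{"delta_pos":[0.1,-0.013,0],"angular":[0,0,0]},{"delta_pos":[0.1,-0.013,0],"angular":[0,0,0]},{"delta_pos":[0.1,-0.013,0],"angular":[0,0,0]},{"delta_pos":[0.1,-0.013,0],"angular":[0,0,0]},{"delta_pos":[0.1,-0.013,0],"angular":[0,0,0]},{"delta_pos":[0.1,-0.013,0],"angular":[0,0,0]},{"delta_pos":[0.1,-0.01,0],"angular":[0,0,0]},{"delta_pos":[0,0,0],"angular":[0,0,0]}]'
python3 - <<'E'
from h import *
go((.4188,.0468,.13),88.05)
E
```

```text
clock: 24.95
eef_pos: [0.4146, 0.041, 0.1843]
eef_rot: [[0.025, 1.0, -0.008], [1.0, -0.025, 0.008], [0.008, -0.008, -1.0]]
wrist_force: [0.3, -1.5, -0.5]
finger_gap: 0.0582
gripper_force: 64.7
t 24.95 p [0.4146 0.041  0.1843] yaw 88.58 j7 [ 22.1 -19. ] gap 0.0582 gf 64.7 F [ 0.3 -1.5 -0.5]
  turn units [-0.081 -0.075  0.092] then shift units [0.012  0.0081 0.1086] dist 0.055
```

```bash
python3 -m pendant '[{"delta_pos":[0.012,0.008,0.04],"angular":[-0.08,-0.075,0.09]},{"delta_pos":[0,0,0.05],"angular":[0,0,0]},{"delta_pos":[0,0,0.018],"angular":[0,0,0]},{"delta_pos":[0,0,0],"angular":[0,0,0]},{"delta_pos":[0,0,0],"angular":[0,0,0]}]'
python3 - <<'E'
from h import *
go((.4188,.0468,.08),88.05)
E
```

```text
clock: 25.45
eef_pos: [0.4206, 0.0402, 0.1312]
eef_rot: [[0.044, 0.999, 0.001], [0.999, -0.044, -0.003], [-0.003, 0.002, -1.0]]
wrist_force: [-0.1, 0.7, -1.2]
finger_gap: 0.058
gripper_force: 64.7
t 25.45 p [0.4206 0.0402 0.1312] yaw 87.46 j7 [ 18.7 -26.1] gap 0.058 gf 64.7 F [-0.1  0.7 -1.2]
  turn units [ 0.015  0.025 -0.103] then shift units [ 0.0131 -0.004   0.1023] dist 0.052
```

```bash
python3 -m pendant '[{"delta_pos":[0.0131,-0.004,0.03],"angular":[0.015,0.025,-0.1]},{"delta_pos":[0,0,0.05],"angular":[0,0,0]},{"delta_pos":[0,0,0.02],"angular":[0,0,0]},{"delta_pos":[0,0,0],"angular":[0,0,0]},{"delta_pos":[0,0,0],"angular":[0,0,0]},{"delta_pos":[0,0,0],"angular":[0,0,0]}]'
python3 - <<'E'
from h import *
im,d,c=grab('wrist','w12'); 
go((.4188,.0468,.02),88.05)
E
```

```text
clock: 26.05
eef_pos: [0.4199, 0.047, 0.0821]
eef_rot: [[0.034, 0.999, 0.003], [0.999, -0.034, -0.0], [-0.0, 0.003, -1.0]]
wrist_force: [-0.8, 0.4, -1.3]
finger_gap: 0.0581
gripper_force: 64.8
t 26.1 p [0.4198 0.0469 0.0821] yaw 88.06 j7 [ 14.8 -31.5] gap 0.0578 gf 64.8 F [ 0.2 -0.4 -1.2]
  turn units [0.029 0.003 0.001] then shift units [-0.0003 -0.002   0.1242] dist 0.062
```

```bash
python3 -m pendant '[{"delta_pos":[0,-0.0006,0.03],"angular":[0.03,0,0]},{"delta_pos":[0,0,0.04],"angular":[0,0,0]},{"delta_pos":[0,0,0.04],"angular":[0,0,0]},{"delta_pos":[0,0,0.016],"angular":[0,0,0]},{"delta_pos":[0,0,0.005],"angular":[0,0,0]},{"delta_pos":[0,0,0],"angular":[0,0,0]},{"delta_pos":[0,0,0],"angular":[0,0,0]}]';python3 -m pendant '[{"delta_pos":[0,0,0.003],"angular":[0,0,0]},{"delta_pos":[0,0,0.002],"angular":[0,0,0]},{"delta_pos":[0,0,0],"angular":[0,0,0]}]'
```

```text
clock: 26.8
eef_pos: [0.4193, 0.0471, 0.0164]
eef_rot: [[0.034, 0.999, -0.001], [0.999, -0.034, -0.0], [-0.0, -0.001, -1.0]]
wrist_force: [0.5, 0.4, -2.2]
finger_gap: 0.0584
gripper_force: 64.8
clock: 27.1
eef_pos: [0.419, 0.0469, 0.0136]
eef_rot: [[0.034, 0.999, -0.001], [0.999, -0.034, -0.0], [-0.0, -0.001, -1.0]]
wrist_force: [-0.7, -0.3, 3.8]
finger_gap: 0.058
gripper_force: 65.3
```

```bash
python3 -m pendant '[{"delta_pos":[0,0,0.001],"angular":[0,0,0]},{"delta_pos":[0,0,0],"angular":[0,0,0]}]';  python3 -m pendant '[{"delta_pos":[0,0,-0.001],"angular":[0,0,0]},{"delta_pos":[0,0,0],"angular":[0,0,0]},{"delta_pos":[0,0,0],"angular":[0,0,0]},{"delta_pos":[0,0,0],"angular":[0,0,0]},{"delta_pos":[0,0,-0.04],"angular":[0,0,0]},{"delta_pos":[0,0,-0.08],"angular":[0,0,0]},{"delta_pos":[0,0,-0.09],"angular":[0,0,0]},{"delta_pos":[0,0,-0.09],"angular":[0,0,0]},{"delta_pos":[0,0,-0.09],"angular":[0,0,0]},{"delta_pos":[0,0,-0.09],"angular":[0,0,0]},{"delta_pos":[0,0,0],"angular":[0,0,0]},{"delta_pos":[0,0,0],"angular":[0,0,0]}]' -1
python3 - <<'E'
from h import *
im,d,c=grab('wrist','w13');cv2.imwrite('pics/w13c.png',im[:330,130:400]); 
go((.452,-.15,.27),90); grab('side','side1'); grab('top','top2')
t,dt,ct=load('top2'); X=cloud(ct,dt)
# any other tray-like thing: grey-tray with amber motors count in top view
hsv=cv2.cvtColor(t,cv2.COLOR_BGR2HSV); m=cv2.inRange(hsv,(14,110,90),(30,255,255)); n,l,s,ce=cv2.connectedComponentsWithStats(m)
print([(ce[i].round().tolist(),int(s[i,4])) for i in range(1,n) if s[i,4]>3])
E
```

```text
clock: 27.3
eef_pos: [0.4191, 0.0469, 0.0136]
eef_rot: [[0.034, 0.999, -0.001], [0.999, -0.034, -0.001], [-0.001, -0.001, -1.0]]
wrist_force: [-2.5, -0.9, 12.4]
finger_gap: 0.0582
gripper_force: 66.3
clock: 28.5
eef_pos: [0.4194, 0.0467, 0.2539]
eef_rot: [[0.034, 0.999, 0.0], [0.999, -0.034, -0.001], [-0.001, 0.0, -1.0]]
wrist_force: [0.8, -0.3, -0.7]
finger_gap: 0.0853
gripper_force: 0.0
t 28.55 p [0.4186 0.0467 0.2528] yaw 88.06 j7 [ 25.4 -16.6] gap 0.0851 gf 0.0 F [ 0.3 -0.7 -0.4]
  turn units [-0.025  0.008 -0.339] then shift units [-0.3934  0.0668 -0.0345] dist 0.2
[([148.0, 101.0], 26), ([150.0, 164.0], 294), ([291.0, 155.0], 94), ([151.0, 217.0], 23), ([165.0, 240.0], 9), ([170.0, 240.0], 7), ([176.0, 240.0], 8), ([180.0, 241.0], 8), ([185.0, 241.0], 9)]
```

View pics/w13c.png

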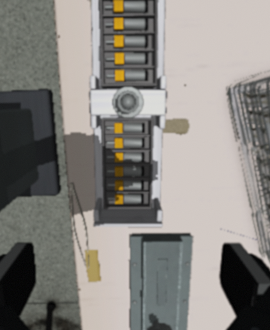

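Both bays hold trays: the right-bay tray is at crop (130,165). The amber mask on the top view finds no other grey trays on the bench. Now I measure the cover.

```bash
python3 -m pendant '[{"delta_pos":[-0.07,0.011,-0.015],"angular":[0,0,0]},{"delta_pos":[-0.09,0.011,-0.015],"angular":[0,0,0]},{"delta_pos":[-0.08,0.011,-0.015],"angular":[0,0,0]},{"delta_pos":[-0.08,0.011,-0.015],"angular":[0,0,0]},{"delta_pos":[-0.07,0.011,-0.015],"angular":[0,0,0]},{"delta_pos":[0,0.011,-0.015],"angular":[0,0,0]},{"delta_pos":[0,0,0],"angular":[0,0,-0.3]},{"delta_pos":[0,0,0],"angular":[0,0,0]},{"delta_pos":[0,0,0],"angular":[0,0,0]}]'
python3 - <<'E'
from h import *
im,d,c=grab('wrist','w14'); X=cloud(c,d); z=X[...,2]
go((.452,-.19,.1),90)
def R(n,lo,hi,zt,bx=(150,370,0,310)):
    m=np.zeros((384,512),np.uint8);u0,u1,v0,v1=bx; s=(z>lo)&(z<hi)&(np.abs(X[...,0]-.452)<.075)&(X[...,1]<-.03); m[v0:v1,u0:u1]=s[v0:v1,u0:u1]
    m=cv2.morphologyEx(m,2,np.ones((3,3))); print(n,m.sum(),rectm(c,m,zt),np.median(X[m>0],0).round(4))
R('all',.005,.04,.012); R('chan',.021,.034,.029); R('nut',.055,.09,.066); R('nutall',.045,.09,.061); R('hub',.04,.06,.0545)
cv2.imwrite('pics/w14c.png',cv2.resize(im[0:320,170:330],None,fx=1.8,fy=1.8,interpolation=2))
E
```

```text
clock: 29.55
eef_pos: [0.4452, -0.1475, 0.2973]
eef_rot: [[0.001, 1.0, -0.004], [1.0, -0.001, 0.001], [0.001, -0.004, -1.0]]
wrist_force: [0.4, -0.0, 0.2]
finger_gap: 0.0851
gripper_force: 0.0
t 29.6 p [ 0.4452 -0.1476  0.2975] yaw 89.92 j7 [39.7 10.7] gap 0.0853 gf 0.0 F [ 0.  -0.1  0.5]
  turn units [-0.033 -0.004 -0.013] then shift units [-0.0847  0.0136  0.395 ] dist 0.202
all 11147 [ 4.563000e-01 -1.980000e-01  2.924333e+02  8.416640e+01  8.848020e+01] [ 0.4545 -0.1697  0.0271]
chan 6543 [ 4.562000e-01 -1.932000e-01  2.808241e+02  5.021920e+01  8.839270e+01] [ 0.4561 -0.1603  0.028 ]
nut 388 [  0.4566  -0.194   69.5603   9.1575 -76.2553] [ 0.4565 -0.1933  0.0673]
nutall 770 [ 0.4551 -0.1946 67.7078 33.4587 82.0579] [ 0.4565 -0.1926  0.0582]
hub 386 [  0.4659  -0.1885  32.4099  12.6389 -75.9113] [ 0.4588 -0.1917  0.0533]
```

View pics/w14c.png

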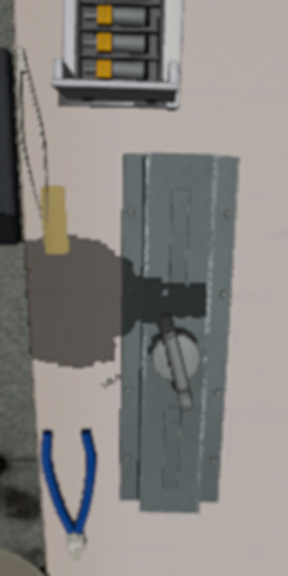

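The cover is right way up, centred at (0.456, −0.193) with its long axis at 88.4°, and its wings are tilted about 15° at crop (175,360). I'll grip across the channel at the centre.

```bash
python3 -m pendant '[{"delta_pos":[-0.02,0.005,0.03],"angular":[-0.03,0,0.26]},{"delta_pos":[-0.025,0.006,0.06],"angular":[0,0,0]},{"delta_pos":[-0.025,0.006,0.08],"angular":[0,0,0]},{"delta_pos":[-0.022,0.005,0.08],"angular":[0,0,0]},{"delta_pos":[0,0,0.07],"angular":[0,0,0]},{"delta_pos":[0,0,0.04],"angular":[0,0,0]},{"delta_pos":[0,0,0],"angular":[0,0,0]},{"delta_pos":[0,0,0],"angular":[0,0,0]},{"delta_pos":[0,0,0],"angular":[0,0,0]}]'
python3 - <<'E'
from h import *
go((.4564,-.1936,.015),88.4)
E
```

```text
clock: 30.5
eef_pos: [0.4568, -0.1952, 0.1196]
eef_rot: [[0.029, 1.0, 0.003], [1.0, -0.029, -0.001], [-0.001, 0.004, -1.0]]
wrist_force: [0.6, 0.1, 0.7]
finger_gap: 0.0854
gripper_force: 0.0
t 30.5 p [ 0.4568 -0.1952  0.1196] yaw 88.34 j7 [38.3  5.7] gap 0.0854 gf 0.0 F [0.6 0.1 0.7]
  turn units [ 0.035  0.012 -0.01 ] then shift units [ 0.0033 -0.0008  0.2092] dist 0.105
```

```bash
python3 -m pendant '[{"delta_pos":[0.0033,0,0.04],"angular":[0.03,0.01,0]},{"delta_pos":[0,0,0.05],"angular":[0,0,0]},{"delta_pos":[0,0,0.05],"angular":[0,0,0]},{"delta_pos":[0,0,0.04],"angular":[0,0,0]},{"delta_pos":[0,0,0.025],"angular":[0,0,0]},{"delta_pos":[0,0,0.004],"angular":[0,0,0]},{"delta_pos":[0,0,0],"angular":[0,0,0]},{"delta_pos":[0,0,0],"angular":[0,0,0]},{"delta_pos":[0,0,0],"angular":[0,0,0]}]'
python3 -m pendant '[{"delta_pos":[0,0,0],"angular":[0,0,0]},{"delta_pos":[0,0,0],"angular":[0,0,0]},{"delta_pos":[0,0,0],"angular":[0,0,0]},{"delta_pos":[0,0,0],"angular":[0,0,0]},{"delta_pos":[0,0,0],"angular":[0,0,0]},{"delta_pos":[0,0,0],"angular":[0,0,0]},{"delta_pos":[0,0,0],"angular":[0,0,0]},{"delta_pos":[0,0,0],"angular":[0,0,0]}]' 1 110
```

```text
clock: 31.4
eef_pos: [0.4563, -0.1939, 0.0147]
eef_rot: [[0.03, 1.0, -0.0], [1.0, -0.03, 0.0], [0.0, -0.0, -1.0]]
wrist_force: [-0.3, -0.8, 0.3]
finger_gap: 0.0855
gripper_force: 0.0
clock: 32.2
eef_pos: [0.4565, -0.1938, 0.0149]
eef_rot: [[0.029, 1.0, -0.0], [1.0, -0.029, -0.0], [-0.0, -0.0, -1.0]]
wrist_force: [-1.4, 1.0, 10.4]
finger_gap: 0.0474
gripper_force: 113.0
```

```bash
python3 -m pendant '[{"delta_pos":[0,0,-0.01],"angular":[0,0,0]},{"delta_pos":[0,0,-0.02],"angular":[0,0,0]},{"delta_pos":[0,0,-0.04],"angular":[0,0,0]},{"delta_pos":[0,0,-0.05],"angular":[0,0,0]},{"delta_pos":[0,0,-0.06],"angular":[0,0,0]},{"delta_pos":[0,0,-0.06],"angular":[0,0,0]},{"delta_pos":[0,0,-0.06],"angular":[0,0,0]},{"delta_pos":[0,0,-0.05],"angular":[0,0,0]},{"delta_pos":[0,0,-0.02],"angular":[0,0,0]},{"delta_pos":[0,0,0],"angular":[0,0,0]},{"delta_pos":[0,0,0],"angular":[0,0,0]},{"delta_pos":[0,0,0],"angular":[0,0,0]}]'
python3 - <<'E'
from h import *
go((.4211,.1199,.20),88.05); im,d,c=grab('wrist','w15')
RcE=np.array([[0,1,0],[-.963,0,-.271],[-.271,0,.963]])
v,u=np.mgrid[0:384,0:512]; P=(rays(c,np.c_[u.ravel(),v.ravel()])*d.reshape(-1,1))@RcE+[.0681,-.0005,-.1415]; P[d.ravel()==0]=9
s=(P[:,2]>-.03)&(P[:,2]<.01)&(abs(P[:,1])<.022)&(P[:,0]>.03)&(P[:,0]<.16); Q=P[s]; A=np.linalg.lstsq(np.c_[Q[:,:2],np.ones(len(Q))],Q[:,2],rcond=None)[0]; print(A.round(4),len(Q),'far end',np.percentile(Q[:,0],[99,99.9,100]).round(4), 'y', np.median(Q[:,1]).round(4))
s=(P[:,2]>-.03)&(P[:,2]<.01)&(abs(P[:,1])<.045)&(P[:,0]>.06)&(P[:,0]<.16); m=s.reshape(384,512).astype(np.uint8)
ch=((P[:,2]<-.005)&(P[:,2]>-.03)&(abs(P[:,1])<.04)&(P[:,0]>.06)&(P[:,0]<.16)); Q=P[ch]
for a,b in((.06,.08),(.08,.1),(.1,.12),(.12,.14)):
    q=Q[(Q[:,0]>a)&(Q[:,0]<b)]; print(a,q[:,1].min().round(4),q[:,1].max().round(4))
E
```

```text
clock: 33.4
eef_pos: [0.4547, -0.1933, 0.197]
eef_rot: [[0.03, 1.0, -0.005], [1.0, -0.03, 0.002], [0.002, -0.005, -1.0]]
wrist_force: [0.7, 0.2, -6.3]
finger_gap: 0.047
gripper_force: 115.0
t 33.4 p [ 0.4547 -0.1933  0.197 ] yaw 88.31 j7 [40.9  9.2] gap 0.047 gf 115.0 F [ 0.7  0.2 -6.3]
  turn units [-0.051 -0.022  0.045] then shift units [ 0.6238 -0.0885 -0.006 ] dist 0.315
[-0.0001  0.0021 -0.013 ] 21907 far end [0.1064 0.1071 0.1075] y 0.0001
0.06 -0.026 0.0244
0.08 -0.0259 0.0246
0.1 -0.0263 0.0245Traceback (most recent call last):
  File "<stdin>", line 9, in <module>
    return umr_minimum(a, axis, None, out, keepdims, initial, where)
ValueError: zero-size array to reduction operation minimum which has no identity
```

```bash
python3 -m pendant '[{"delta_pos":[0.05,-0.006,-0.004],"angular":[-0.05,-0.02,0.04]},{"delta_pos":[0.07,-0.01,0],"angular":[0,0,0]},{"delta_pos":[0.07,-0.01,0],"angular":[0,0,0]},{"delta_pos":[0.08,-0.011,0],"angular":[0,0,0]},{"delta_pos":[0.08,-0.011,0],"angular":[0,0,0]},{"delta_pos":[0.08,-0.011,0],"angular":[0,0,0]},{"delta_pos":[0.08,-0.011,0],"angular":[0,0,0]},{"delta_pos":[0.06,-0.01,0],"angular":[0,0,0]},{"delta_pos":[0.05,-0.008,0],"angular":[0,0,0]},{"delta_pos":[0,0,0],"angular":[0,0,0]},{"delta_pos":[0,0,0],"angular":[0,0,0]},{"delta_pos":[0,0,0],"angular":[0,0,0]}]'
python3 - <<'E'
from h import *
for n in('w2','w4','w6','w9','w13','w14'):
    im,d,c=load(n); X=cloud(c,d); z=X[...,2]
    m=((z>.0985)&(z<.108)&(abs(X[...,0]-.421)<.015)&(abs(X[...,1]-.12)<.02)).astype(np.uint8)
    if m.sum()<20: continue
    print(n,m.sum(),np.array2string(rectm(c,m,.103),suppress_small=True),X[m>0].mean(0).round(4))
    for lo,zt in((.02,.0),):
      pass
    for nm,y0,y1 in(('L',.24,.262),('R',-.022,-.005)):
      m=((z>.058)&(z<.075)&(abs(X[...,0]-.421)<.05)&(X[...,1]>y0)&(X[...,1]<y1)).astype(np.uint8)
      if m.sum()>60: q=X[m>0]; print('  ',nm,m.sum(),np.array2string(rectm(c,m,.068),suppress_small=True))
go((.4211,.1199,.2),88.05)
E
```

```text
clock: 34.65
eef_pos: [0.4221, 0.1166, 0.1997]
eef_rot: [[0.035, 0.999, 0.002], [0.999, -0.035, -0.002], [-0.002, 0.002, -1.0]]
wrist_force: [0.3, -0.3, -5.7]
finger_gap: 0.0469
gripper_force: 114.8
w2 115 [ 0.4199  0.1189 15.7744 12.8203 52.6575] [0.4204 0.1187 0.1014]
   L 387 [ 0.4259  0.2475 77.8933 14.2001 -0.2515]
   R 361 [ 0.4163 -0.0076 77.19   13.9176  0.0066]
w6 141 [ 0.4207  0.1196 16.1144 12.3337 66.4701] [0.4206 0.119  0.1013]
   L 425 [ 0.4255  0.247  77.1708 14.0554 -1.9225]
   R 381 [ 0.4177 -0.0063 76.2727 16.0462  0.5272]
w9 123 [ 0.4207  0.1198 16.1877 12.1731 56.8426] [0.4208 0.119  0.1014]
   L 392 [ 0.4257  0.2466 77.1335 14.7785 -1.8642]
   R 431 [ 0.4168 -0.0059 77.3714 15.71   -1.9833]
w13 184 [ 0.4201  0.1174 15.2645 12.1856 47.7212] [0.4205 0.1179 0.1014]
   R 449 [ 0.4169 -0.0079 77.0733 13.0382 -1.9079]
t 34.65 p [0.4221 0.1166 0.1997] yaw 88.0 j7 [ 14.  -31.1] gap 0.0469 gf 114.8 F [ 0.3 -0.3 -5.7]
  turn units [ 0.017  0.018 -0.008] then shift units [ 0.0066 -0.0022 -0.0007] dist 0.003
```

```bash
python3 -m pendant '[{"delta_pos":[0.006,-0.0022,0.03],"angular":[0.017,0.018,-0.008]},{"delta_pos":[0,0,0.05],"angular":[0,0,0]},{"delta_pos":[0,0,0.05],"angular":[0,0,0]},{"delta_pos":[0,0,0.02],"angular":[0,0,0]},{"delta_pos":[0,0,0],"angular":[0,0,0]},{"delta_pos":[0,0,0],"angular":[0,0,0]},{"delta_pos":[0,0,0],"angular":[0,0,0]}]'
python3 - <<'E'
from h import *
go((.4210,.1196,.1),88.05)
E
```

```text
clock: 35.35
eef_pos: [0.4224, 0.1208, 0.1263]
eef_rot: [[0.033, 0.999, 0.004], [0.999, -0.033, 0.001], [0.001, 0.004, -1.0]]
wrist_force: [0.1, 0.2, -6.4]
finger_gap: 0.0471
gripper_force: 115.1
t 35.35 p [0.4224 0.1208 0.1263] yaw 88.1 j7 [  9.8 -38.1] gap 0.0471 gf 115.1 F [ 0.1  0.2 -6.4]
  turn units [ 0.036 -0.01   0.008] then shift units [-0.0024 -0.0028  0.0526] dist 0.026
```

```bash
python3 -m pendant '[{"delta_pos":[-0.0024,-0.0028,0.01],"angular":[0.036,-0.01,0]},{"delta_pos":[0,0,0.015],"angular":[0,0,0]},{"delta_pos":[0,0,0.015],"angular":[0,0,0]},{"delta_pos":[0,0,0.012],"angular":[0,0,0]},{"delta_pos":[0,0,0],"angular":[0,0,0]},{"delta_pos":[0,0,0],"angular":[0,0,0]}]'
python3 - <<'E'
from h import *
go((.4210,.1196,.0850),88.05)
E
```

```text
clock: 35.95
eef_pos: [0.4198, 0.1196, 0.099]
eef_rot: [[0.032, 0.999, -0.003], [0.999, -0.032, -0.0], [-0.0, -0.003, -1.0]]
wrist_force: [-0.4, 0.5, -6.9]
finger_gap: 0.0469
gripper_force: 115.2
t 35.95 p [0.4198 0.1196 0.099 ] yaw 88.14 j7 [  8.1 -40.4] gap 0.0469 gf 115.2 F [-0.4  0.5 -6.9]
  turn units [-0.028  0.003  0.015] then shift units [0.     0.0024 0.028 ] dist 0.014
```

```bash
python3 -m pendant '[{"delta_pos":[0,0.0022,0.008],"angular":[-0.02,0,0.015]},{"delta_pos":[0,0,0.008],"angular":[0,0,0]},{"delta_pos":[0,0,0.006],"angular":[0,0,0]},{"delta_pos":[0,0,0],"angular":[0,0,0]},{"delta_pos":[0,0,0],"angular":[0,0,0]}]'
python3 -m pendant '[{"delta_pos":[0,0,0.005],"angular":[0,0,0]},{"delta_pos":[0,0,0.005],"angular":[0,0,0]},{"delta_pos":[0,0,0],"angular":[0,0,0]},{"delta_pos":[0,0,0],"angular":[0,0,0]}]'
```

```text
clock: 36.45
eef_pos: [0.421, 0.1194, 0.0882]
eef_rot: [[0.034, 0.999, -0.0], [0.999, -0.034, -0.0], [-0.0, -0.0, -1.0]]
wrist_force: [0.8, 0.3, -7.4]
finger_gap: 0.047
gripper_force: 115.3
clock: 36.85
eef_pos: [0.421, 0.1195, 0.0832]
eef_rot: [[0.034, 0.999, -0.0], [0.999, -0.034, -0.0], [-0.0, -0.0, -1.0]]
wrist_force: [0.3, 0.1, -6.3]
finger_gap: 0.0469
gripper_force: 115.3
```

```bash
python3 -m pendant '[{"delta_pos":[0,0,0.004],"angular":[0,0,0]},{"delta_pos":[0,0,0.004],"angular":[0,0,0]},{"delta_pos":[0,0,0],"angular":[0,0,0]},{"delta_pos":[0,0,0],"angular":[0,0,0]}]'
python3 -m pendant '[{"delta_pos":[0,0,0.004],"angular":[0,0,0]},{"delta_pos":[0,0,0.003],"angular":[0,0,0]},{"delta_pos":[0,0,0],"angular":[0,0,0]},{"delta_pos":[0,0,0],"angular":[0,0,0]}]'
```

```text
clock: 37.25
eef_pos: [0.4211, 0.1195, 0.0793]
eef_rot: [[0.034, 0.999, -0.0], [0.999, -0.034, -0.0], [-0.0, -0.0, -1.0]]
wrist_force: [0.0, 0.5, -4.4]
finger_gap: 0.0469
gripper_force: 115.4
clock: 37.65
eef_pos: [0.4211, 0.1195, 0.0757]
eef_rot: [[0.034, 0.999, -0.0], [0.999, -0.034, -0.0], [-0.0, -0.0, -1.0]]
wrist_force: [0.3, 0.4, -4.5]
finger_gap: 0.0469
gripper_force: 115.5
```

```bash
python3 -m pendant '[{"delta_pos":[0,0,0.002],"angular":[0,0,0]},{"delta_pos":[0,0,0],"angular":[0,0,0]},{"delta_pos":[0,0,0],"angular":[0,0,0]}]'
python3 -m pendant '[{"delta_pos":[0,0,0.002],"angular":[0,0,0]},{"delta_pos":[0,0,0],"angular":[0,0,0]},{"delta_pos":[0,0,0],"angular":[0,0,0]}]'
```

```text
clock: 37.95
eef_pos: [0.4211, 0.1195, 0.0747]
eef_rot: [[0.034, 0.999, -0.0], [0.999, -0.034, -0.0], [-0.0, -0.0, -1.0]]
wrist_force: [1.1, -1.0, -4.9]
finger_gap: 0.0468
gripper_force: 115.5
clock: 38.25
eef_pos: [0.4211, 0.1194, 0.074]
eef_rot: [[0.034, 0.999, 0.0], [0.999, -0.034, -0.001], [-0.001, 0.0, -1.0]]
wrist_force: [-0.1, -0.6, 1.4]
finger_gap: 0.0469
gripper_force: 116.2
```

```bash
python3 -m pendant '[{"delta_pos":[0,0,0.001],"angular":[0,0,0]},{"delta_pos":[0,0,0],"angular":[0,0,0]}]'
python3 -m pendant '[{"delta_pos":[0,0,0],"angular":[0,0,0]},{"delta_pos":[0,0,0],"angular":[0,0,0]},{"delta_pos":[0,0,0],"angular":[0,0,0]},{"delta_pos":[0,0,0],"angular":[0,0,0]},{"delta_pos":[0,0,0],"angular":[0,0,0]},{"delta_pos":[0,0,-0.04],"angular":[0,0,0]},{"delta_pos":[0,0,-0.07],"angular":[0,0,0]},{"delta_pos":[0,0,-0.09],"angular":[0,0,0]},{"delta_pos":[0,0,-0.09],"angular":[0,0,0]},{"delta_pos":[0.04,0,-0.09],"angular":[0,0,0]},{"delta_pos":[0.04,0,-0.06],"angular":[0,0,0]},{"delta_pos":[0,0,0],"angular":[0,0,0]}]' -1
python3 - <<'E'
from h import *
im,d,c=grab('wrist','w16'); X=cloud(c,d); z=X[...,2]
def R(n,lo,hi,zt):
    m=((z>lo)&(z<hi)&(np.abs(X[...,0]-.421)<.07)&(X[...,1]<.3)&(X[...,1]>-.06)).astype(np.uint8)
    m=cv2.morphologyEx(m,2,np.ones((3,3))); print(n,m.sum(),np.array2string(rectm(c,m,zt),suppress_small=True),np.median(X[m>0],0).round(4))
    return X[m>0]
P=R('all',.06,.1,.071); P=R('chan',.081,.095,.088)
A=np.linalg.lstsq(np.c_[P[:,:2]-[.421,.12],np.ones(len(P))],P[:,2],rcond=None)[0]; print('chan plane',A.round(4))
for l in(.122,.126,.13,.134): R(f'nut{l}',l,.155,.13)
m=z[(abs(X[...,0]-.421)<.04)&(abs(X[...,1]-.12)<.04)]; print(np.nanpercentile(m,[50,90,97,99.5]).round(4)); go((.421,.1195,.16),88)
E
```

```text
clock: 38.45
eef_pos: [0.4211, 0.1195, 0.0739]
eef_rot: [[0.034, 0.999, 0.0], [0.999, -0.034, -0.001], [-0.001, 0.0, -1.0]]
wrist_force: [-3.2, -1.3, 8.5]
finger_gap: 0.0469
gripper_force: 117.2
clock: 39.65
eef_pos: [0.4243, 0.1631, 0.2976]
eef_rot: [[0.031, 0.999, 0.009], [1.0, -0.031, 0.002], [0.003, 0.009, -1.0]]
wrist_force: [-0.3, 1.4, 0.4]
finger_gap: 0.0855
gripper_force: 0.0
all 14230 [  0.4202   0.1147 294.1447  84.1395  88.1739] [0.4208 0.1511 0.0863]
chan 8602 [  0.4204   0.1201 280.5686  50.2884  88.1516] [0.4207 0.1574 0.087 ]
chan plane [-0.0008 -0.0002  0.087 ]
nut0.122 572 [  0.4208   0.1188  70.8409   9.7814 -76.4368] [0.4206 0.1213 0.1321]
nut0.126 557 [  0.4207   0.1188  70.8409   9.6012 -76.4368] [0.4205 0.1213 0.1322]
nut0.13 490 [  0.4205   0.1187  70.8409   9.1437 -76.4368] [0.4202 0.1208 0.1325]
nut0.134 192 [  0.414    0.1437  14.6998   8.133  -74.6084] [0.4178 0.1397 0.1373]
[0.0868 0.1311 0.1368 0.1389]
t 39.7 p [0.4232 0.1609 0.295 ] yaw 88.15 j7 [ 13.8 -31.5] gap 0.0856 gf 0.0 F [ 0.  -0.8 -0.5]
  turn units [ 0.043 -0.005  0.026] then shift units [-0.0828 -0.0016  0.2701] dist 0.141
```

The cover is seated flat: the channel top is at 0.087–0.088 and the tilt is about 0. The nut rides about 6 mm up with its wings at 103.6°. I turn the tool counter-clockwise first, to get room for about 310° clockwise.

```bash
python3 -m pendant '[{"delta_pos":[-0.03,-0.001,0.06],"angular":[0.04,0,0]},{"delta_pos":[-0.03,-0.001,0.09],"angular":[0,0,0]},{"delta_pos":[-0.023,0,0.07],"angular":[0,0,0]},{"delta_pos":[0,0,0.02],"angular":[0,0,-1]},{"delta_pos":[0,0,0],"angular":[0,0,-1]},{"delta_pos":[0,0,0],"angular":[0,0,-1]},{"delta_pos":[0,0,0],"angular":[0,0,-1]},{"delta_pos":[0,0,0],"angular":[0,0,-1]},{"delta_pos":[0,0,0],"angular":[0,0,-1]},{"delta_pos":[0,0,0],"angular":[0,0,-1]},{"delta_pos":[0,0,0],"angular":[0,0,-1]},{"delta_pos":[0,0,0],"angular":[0,0,-1]}]' -1
python3 -m pendant '[{"delta_pos":[0,0,0],"angular":[0,0,-1]},{"delta_pos":[0,0,0],"angular":[0,0,-1]},{"delta_pos":[0,0,0],"angular":[0,0,-1]},{"delta_pos":[0,0,0],"angular":[0,0,-1]},{"delta_pos":[0,0,0],"angular":[0,0,-1]},{"delta_pos":[0,0,0],"angular":[0,0,-1]},{"delta_pos":[0,0,0],"angular":[0,0,-1]},{"delta_pos":[0,0,0],"angular":[0,0,-1]},{"delta_pos":[0,0,0],"angular":[0,0,-1]},{"delta_pos":[0,0,0],"angular":[0,0,-1]},{"delta_pos":[0,0,0],"angular":[0,0,-1]},{"delta_pos":[0,0,0],"angular":[0,0,-1]}]'
python3 -m pendant '[{"delta_pos":[0,0,0],"angular":[0,0,-1]},{"delta_pos":[0,0,0],"angular":[0,0,-1]},{"delta_pos":[0,0,0],"angular":[0,0,-1]},{"delta_pos":[0,0,0],"angular":[0,0,-1]},{"delta_pos":[0,0,0],"angular":[0,0,-1]},{"delta_pos":[0,0,0],"angular":[0,0,-1]},{"delta_pos":[0,0,0],"angular":[0,0,-1]},{"delta_pos":[0,0,0],"angular":[0,0,-1]},{"delta_pos":[0,0,0],"angular":[0,0,-1]},{"delta_pos":[0,0,0],"angular":[0,0,-1]},{"delta_pos":[0,0,0],"angular":[0,0,0]},{"delta_pos":[0,0,0],"angular":[0,0,0]}]'
python3 - <<'E'
from h import *
go((.4207,.1195,.16),-76.4)
E
```

```text
clock: 40.9
eef_pos: [0.4183, 0.1169, 0.1717]
eef_rot: [[-0.764, 0.645, -0.008], [0.645, 0.764, -0.001], [0.005, -0.006, -1.0]]
wrist_force: [-0.1, -1.1, -1.1]
finger_gap: 0.0853
gripper_force: 0.0
clock: 42.1
eef_pos: [0.4183, 0.117, 0.1717]
eef_rot: [[-0.878, -0.478, -0.007], [-0.478, 0.878, -0.001], [0.007, 0.003, -1.0]]
wrist_force: [0.0, -0.7, -0.3]
finger_gap: 0.0856
gripper_force: 0.0
clock: 43.3
eef_pos: [0.4188, 0.1175, 0.1723]
eef_rot: [[-0.078, -0.997, -0.006], [-0.997, 0.078, 0.0], [0.0, 0.006, -1.0]]
wrist_force: [-0.4, 0.3, 0.1]
finger_gap: 0.0852
gripper_force: 0.0
t 43.3 p [0.4188 0.1175 0.1723] yaw -94.48 j7 [ 41.4 119.2] gap 0.0852 gf 0.0 F [-0.4  0.3  0.1]
  turn units [ 0.063  0.005 -3.156] then shift units [-0.0029 -0.0046  0.0245] dist 0.013
```

```bash
python3 -m pendant '[{"delta_pos":[0,0,0],"angular":[0.06,0,-0.8]},{"delta_pos":[0,0,0],"angular":[0,0,-0.8]},{"delta_pos":[0,0,0],"angular":[0,0,-0.8]},{"delta_pos":[0,0,0],"angular":[0,0,-0.75]},{"delta_pos":[-0.003,-0.0046,0.012],"angular":[0,0,0]},{"delta_pos":[0,0,0.012],"angular":[0,0,0]},{"delta_pos":[0,0,0],"angular":[0,0,0]},{"delta_pos":[0,0,0],"angular":[0,0,0]}]'
python3 - <<'E'
from h import *
im,d,c=grab('wrist','w17'); X=cloud(c,d); z=X[...,2]
for l in(.126,.128):
    m=((z>l)&(z<.155)&(np.abs(X[...,0]-.421)<.035)&(abs(X[...,1]-.12)<.045)).astype(np.uint8); m[300:]=0
    if m.sum()>50: print(m.sum(),np.array2string(rectm(c,m,.133),suppress_small=True),np.median(X[m>0],0).round(4))
go((.4207,.1190,.122),-76.4)
E
```

```text
clock: 44.1
eef_pos: [0.4213, 0.12, 0.161]
eef_rot: [[0.236, -0.972, 0.001], [-0.972, -0.236, -0.001], [0.001, -0.001, -1.0]]
wrist_force: [0.3, 0.1, -0.0]
finger_gap: 0.0853
gripper_force: 0.0
1678 [  0.4204   0.1189  69.3112   8.4523 -76.6309] [0.421  0.1166 0.1322]
1676 [  0.4204   0.1189  69.3112   8.4523 -76.6309] [0.421  0.1166 0.1322]
t 44.15 p [0.4215 0.1201 0.1612] yaw -76.33 j7 [ 41.3 132.6] gap 0.0854 gf 0.0 F [-1.1  0.3  0.5]
  turn units [-0.015 -0.011  0.013] then shift units [0.0018 0.002  0.0784] dist 0.039
```

```bash
python3 -m pendant '[{"delta_pos":[0.0018,0.002,0.02],"angular":[0,0,0]},{"delta_pos":[0,0,0.03],"angular":[0,0,0]},{"delta_pos":[0,0,0.02],"angular":[0,0,0]},{"delta_pos":[0,0,0.007],"angular":[0,0,0]},{"delta_pos":[0,0,0],"angular":[0,0,0]},{"delta_pos":[0,0,0],"angular":[0,0,0]}]'
python3 -m pendant '[{"delta_pos":[0,0,0],"angular":[0,0,0]},{"delta_pos":[0,0,0],"angular":[0,0,0]},{"delta_pos":[0,0,0],"angular":[0,0,0]},{"delta_pos":[0,0,0],"angular":[0,0,0]},{"delta_pos":[0,0,0],"angular":[0,0,0]},{"delta_pos":[0,0,0],"angular":[0,0,0]},{"delta_pos":[0,0,0],"angular":[0,0,0]},{"delta_pos":[0,0,0],"angular":[0,0,0]},{"delta_pos":[0,0,0],"angular":[0,0,0]},{"delta_pos":[0,0,0],"angular":[0,0,0]},{"delta_pos":[0,0,0],"angular":[0,0,0]}]' 1 30
python3 - <<'E'
from h import *
go((.4207,.1190,.122),-76.4); print(r.get_obs()['torque'])
E
```

```text
clock: 44.75
eef_pos: [0.421, 0.1191, 0.123]
eef_rot: [[0.237, -0.972, 0.002], [-0.972, -0.237, -0.0], [0.001, -0.002, -1.0]]
wrist_force: [0.7, 0.5, 0.7]
finger_gap: 0.0852
gripper_force: 0.0
clock: 45.85
eef_pos: [0.421, 0.1189, 0.1228]
eef_rot: [[0.237, -0.972, 0.002], [-0.972, -0.237, -0.0], [0.001, -0.002, -1.0]]
wrist_force: [0.4, 0.4, 1.6]
finger_gap: 0.008
gripper_force: 34.4
t 45.85 p [0.421  0.1189 0.1228] yaw -76.3 j7 [ 38.  129.7] gap 0.008 gf 34.4 F [0.4 0.4 1.6]
  turn units [-0.019 -0.009  0.018] then shift units [-0.0003  0.0006  0.0016] dist 0.001
[-0.060733   -0.18739114  0.0331011 ]
```

```bash
python3 -m pendant '[{"delta_pos":[0,0,0.00025],"angular":[0,0,1]},{"delta_pos":[0,0,0.00025],"angular":[0,0,1]},{"delta_pos":[0,0,0.00025],"angular":[0,0,1]},{"delta_pos":[0,0,0.00025],"angular":[0,0,1]},{"delta_pos":[0,0,0.00025],"angular":[0,0,1]},{"delta_pos":[0,0,0.00025],"angular":[0,0,1]},{"delta_pos":[0,0,0.00025],"angular":[0,0,1]},{"delta_pos":[0,0,0.00025],"angular":[0,0,1]},{"delta_pos":[0,0,0.00025],"angular":[0,0,1]},{"delta_pos":[0,0,0.00025],"angular":[0,0,1]},{"delta_pos":[0,0,0],"angular":[0,0,0]},{"delta_pos":[0,0,0],"angular":[0,0,0]}]'
python3 - <<'E'
from h import *
go((.4207,.1190,.122),-76.4); print(r.get_obs()['torque'])
E
```

```text
clock: 47.05
eef_pos: [0.4208, 0.119, 0.1216]
eef_rot: [[-0.688, -0.726, 0.002], [-0.726, 0.688, -0.001], [-0.001, -0.002, -1.0]]
wrist_force: [1.2, -0.2, 1.6]
finger_gap: 0.0081
gripper_force: 34.5
t 47.05 p [0.4208 0.119  0.1216] yaw -133.45 j7 [31.1 82.1] gap 0.0081 gf 34.5 F [ 1.2 -0.2  1.6]
  turn units [-0.021  0.    -9.958] then shift units [-0.      0.0003 -0.0009] dist 0.0
[ 0.09057763 -0.04210575  0.02503029]
```

```bash
python3 -m pendant '[{"delta_pos":[0,0,0.00025],"angular":[0,0,1]},{"delta_pos":[0,0,0.00025],"angular":[0,0,1]},{"delta_pos":[0,0,0.00025],"angular":[0,0,1]},{"delta_pos":[0,0,0.00025],"angular":[0,0,1]},{"delta_pos":[0,0,0.00025],"angular":[0,0,1]},{"delta_pos":[0,0,0.00025],"angular":[0,0,1]},{"delta_pos":[0,0,0.00025],"angular":[0,0,1]},{"delta_pos":[0,0,0.00025],"angular":[0,0,1]},{"delta_pos":[0,0,0.00025],"angular":[0,0,1]},{"delta_pos":[0,0,0.00025],"angular":[0,0,1]},{"delta_pos":[0,0,0.00025],"angular":[0,0,1]},{"delta_pos":[0,0,0.00025],"angular":[0,0,1]}]'
python3 -m pendant '[{"delta_pos":[0,0,0.00025],"angular":[0,0,1]},{"delta_pos":[0,0,0.00025],"angular":[0,0,1]},{"delta_pos":[0,0,0.00025],"angular":[0,0,1]},{"delta_pos":[0,0,0.00025],"angular":[0,0,1]},{"delta_pos":[0,0,0.00025],"angular":[0,0,1]},{"delta_pos":[0,0,0.00025],"angular":[0,0,1]},{"delta_pos":[0,0,0.00025],"angular":[0,0,1]},{"delta_pos":[0,0,0.00025],"angular":[0,0,1]},{"delta_pos":[0,0,0.00025],"angular":[0,0,1]},{"delta_pos":[0,0,0.00025],"angular":[0,0,1]},{"delta_pos":[0,0,0],"angular":[0,0,0]},{"delta_pos":[0,0,0],"angular":[0,0,0]}]'
python3 - <<'E'
from h import *
go((.4207,.1190,.122),-76.4); print(r.get_obs()['torque'])
E
```

```text
clock: 48.25
eef_pos: [0.4208, 0.1193, 0.12]
eef_rot: [[-0.924, 0.382, 0.002], [0.382, 0.924, 0.0], [-0.001, 0.001, -1.0]]
wrist_force: [0.6, 0.1, 2.6]
finger_gap: 0.0074
gripper_force: 34.5
clock: 49.45
eef_pos: [0.421, 0.1193, 0.1187]
eef_rot: [[-0.183, 0.983, 0.002], [0.983, 0.183, 0.0], [-0.0, 0.002, -1.0]]
wrist_force: [0.9, 1.7, 1.1]
finger_gap: 0.0081
gripper_force: 34.4
t 49.45 p [0.421  0.1193 0.1187] yaw 100.56 j7 [  8.2 -25.3] gap 0.0081 gf 34.4 F [0.9 1.7 1.1]
  turn units [ 6.0000e-03 -3.1000e-02  3.0885e+01] then shift units [ 0.0004  0.0007 -0.0065] dist 0.003
[ 0.26157047 -0.28770785 -0.04849285]
```

```bash
python3 -m pendant '[{"delta_pos":[0,0,0.00025],"angular":[0,0,1]},{"delta_pos":[0,0,0.00025],"angular":[0,0,1]},{"delta_pos":[0,0,0.00025],"angular":[0,0,1]},{"delta_pos":[0,0,0.00025],"angular":[0,0,1]},{"delta_pos":[0,0,0.00025],"angular":[0,0,1]},{"delta_pos":[0,0,0.00025],"angular":[0,0,1]},{"delta_pos":[0,0,0.00025],"angular":[0,0,1]},{"delta_pos":[0,0,0.00025],"angular":[0,0,1]},{"delta_pos":[0,0,0.00025],"angular":[0,0,1]},{"delta_pos":[0,0,0.00025],"angular":[0,0,1]},{"delta_pos":[0,0,0],"angular":[0,0,0]},{"delta_pos":[0,0,0],"angular":[0,0,0]}]'
python3 - <<'E'
from h import *
go((.4207,.1190,.122),-76.4); print(r.get_obs()['torque'])
E
```

```text
clock: 50.65
eef_pos: [0.4211, 0.1191, 0.1175]
eef_rot: [[0.728, 0.686, 0.002], [0.686, -0.728, -0.0], [0.002, 0.002, -1.0]]
wrist_force: [0.8, 1.2, 0.9]
finger_gap: 0.0078
gripper_force: 34.4
t 50.65 p [0.4211 0.1191 0.1175] yaw 43.28 j7 [ -2.6 -76.3] gap 0.0078 gf 34.4 F [0.8 1.2 0.9]
  turn units [-8.0000e-03 -2.7000e-02  2.0888e+01] then shift units [ 0.0001  0.0009 -0.009 ] dist 0.005
[ 0.33530959 -0.46101819 -0.10492857]
```

```bash
python3 -m pendant '[{"delta_pos":[0,0,0.00025],"angular":[0,0,1]},{"delta_pos":[0,0,0.00025],"angular":[0,0,1]},{"delta_pos":[0,0,0.00025],"angular":[0,0,1]},{"delta_pos":[0,0,0.00025],"angular":[0,0,1]},{"delta_pos":[0,0,0],"angular":[0,0,0]},{"delta_pos":[0,0,0],"angular":[0,0,0]}]'
python3 - <<'E'
from h import *
go((.4207,.1190,.122),-76.4); print(r.get_obs()['torque'])
E
python3 -m pendant '[{"delta_pos":[0,0,0.00025],"angular":[0,0,1]},{"delta_pos":[0,0,0.00025],"angular":[0,0,1]},{"delta_pos":[0,0,0.00025],"angular":[0,0,1]},{"delta_pos":[0,0,0.00025],"angular":[0,0,1]},{"delta_pos":[0,0,0],"angular":[0,0,0]},{"delta_pos":[0,0,0],"angular":[0,0,0]}]'
python3 - <<'E'
from h import *
go((.4207,.1190,.122),-76.4); print(r.get_obs()['torque'])
E
```

```text
clock: 51.25
eef_pos: [0.4212, 0.119, 0.1171]
eef_rot: [[0.937, 0.348, 0.002], [0.348, -0.937, -0.0], [0.002, 0.001, -1.0]]
wrist_force: [2.6, 1.4, 2.0]
finger_gap: 0.0077
gripper_force: 34.4
t 51.25 p [0.4212 0.119  0.1171] yaw 20.37 j7 [ -6.9 -96.9] gap 0.0077 gf 34.4 F [2.6 1.4 2. ]
  turn units [-1.1000e-02 -2.5000e-02  1.6889e+01] then shift units [-0.0002  0.0009 -0.0099] dist 0.005
[ 0.33823411 -0.61005063 -0.03405129]
clock: 51.85
eef_pos: [0.4212, 0.119, 0.1169]
eef_rot: [[0.999, -0.045, 0.002], [-0.045, -0.999, -0.0], [0.002, 0.0, -1.0]]
wrist_force: [1.0, 0.3, 5.9]
finger_gap: 0.0074
gripper_force: 35.0
t 51.85 p [0.4212 0.119  0.1169] yaw -2.59 j7 [ -11.1 -117.7] gap 0.0074 gf 35.0 F [1.  0.3 5.9]
  turn units [-0.013 -0.022 12.881] then shift units [-0.0002  0.0009 -0.0101] dist 0.005
[ 0.19301915 -0.29967159 -0.04389292]
```

```bash
python3 -m pendant '[{"delta_pos":[0,0,0],"angular":[0,0,1]},{"delta_pos":[0,0,0],"angular":[0,0,1]},{"delta_pos":[0,0,0],"angular":[0,0,1]},{"delta_pos":[0,0,0],"angular":[0,0,1]},{"delta_pos":[0,0,0],"angular":[0,0,0]},{"delta_pos":[0,0,0],"angular":[0,0,0]}]'
python3 - <<'E'
from h import *
go((.4207,.1190,.122),-76.4); print(r.get_obs()['torque'])
E
python3 -m pendant '[{"delta_pos":[0,0,0],"angular":[0,0,1]},{"delta_pos":[0,0,0],"angular":[0,0,1]},{"delta_pos":[0,0,0],"angular":[0,0,0.8]},{"delta_pos":[0,0,0],"angular":[0,0,0]},{"delta_pos":[0,0,0],"angular":[0,0,0]}]'
python3 - <<'E'
from h import *
go((.4207,.1190,.122),-76.4); print(r.get_obs()['torque'])
E
```

```text
clock: 52.45
eef_pos: [0.4211, 0.1189, 0.1169]
eef_rot: [[0.902, -0.431, 0.002], [-0.431, -0.902, -0.0], [0.002, -0.001, -1.0]]
wrist_force: [0.9, 0.9, 5.8]
finger_gap: 0.0078
gripper_force: 35.0
t 52.45 p [0.4211 0.1189 0.1169] yaw -25.52 j7 [ -15.2 -138.4] gap 0.0078 gf 35.0 F [0.9 0.9 5.8]
  turn units [-0.016 -0.018  8.881] then shift units [-0.0003  0.0008 -0.0101] dist 0.005
[ 0.19562887 -0.25589468 -0.07771667]
clock: 52.95
eef_pos: [0.4211, 0.1189, 0.1169]
eef_rot: [[0.748, -0.663, 0.002], [-0.663, -0.748, -0.0], [0.002, -0.001, -1.0]]
wrist_force: [0.5, 0.2, 6.3]
finger_gap: 0.008
gripper_force: 35.0
t 52.95 p [0.4211 0.1189 0.1169] yaw -41.56 j7 [ -18.1 -152.9] gap 0.008 gf 35.0 F [0.5 0.2 6.3]
  turn units [-0.017 -0.014  6.08 ] then shift units [-0.0004  0.0007 -0.0101] dist 0.005
[ 0.08700594 -0.21926664 -0.01259479]
```

```bash
python3 -m pendant '[{"delta_pos":[0,0,0],"angular":[0,0,0]},{"delta_pos":[0,0,0],"angular":[0,0,0]},{"delta_pos":[0,0,0],"angular":[0,0,0]},{"delta_pos":[0,0,0],"angular":[0,0,0]},{"delta_pos":[0,0,0],"angular":[0,0,0]},{"delta_pos":[0,0,-0.03],"angular":[0,0,0]},{"delta_pos":[0,0,-0.03],"angular":[0,0,0]},{"delta_pos":[0,0,0],"angular":[0,0,-1]},{"delta_pos":[0,0,0],"angular":[0,0,-1]},{"delta_pos":[0,0,0],"angular":[0,0,-1]},{"delta_pos":[0,0,0],"angular":[0,0,-1]},{"delta_pos":[0,0,0],"angular":[0,0,-1]}]' -1
python3 -m pendant '[{"delta_pos":[0,0,0],"angular":[0,0,-1]},{"delta_pos":[0,0,0],"angular":[0,0,-1]},{"delta_pos":[0,0,0],"angular":[0,0,-1]},{"delta_pos":[0,0,0],"angular":[0,0,-1]},{"delta_pos":[0,0,0],"angular":[0,0,-1]},{"delta_pos":[0,0,0],"angular":[0,0,-1]},{"delta_pos":[0,0,0],"angular":[0,0,-1]},{"delta_pos":[0,0,0],"angular":[0,0,-1]},{"delta_pos":[0,0,0],"angular":[0,0,-1]},{"delta_pos":[0,0,0],"angular":[0,0,-1]},{"delta_pos":[0,0,0],"angular":[0,0,-1]},{"delta_pos":[0,0,0],"angular":[0,0,-1]}]'
python3 -m pendant '[{"delta_pos":[0,0,0],"angular":[0,0,-1]},{"delta_pos":[0,0,0],"angular":[0,0,-1]},{"delta_pos":[0,0,0],"angular":[0,0,-1]},{"delta_pos":[0,0,0],"angular":[0,0,-1]},{"delta_pos":[0,0,0],"angular":[0,0,-1]},{"delta_pos":[0,0,0],"angular":[0,0,-1]},{"delta_pos":[0,0,0],"angular":[0,0,-1]},{"delta_pos":[0,0,0],"angular":[0,0,-1]},{"delta_pos":[0,0,0],"angular":[0,0,-1]},{"delta_pos":[0,0,0],"angular":[0,0,-1]},{"delta_pos":[0,0,0],"angular":[0,0,-1]},{"delta_pos":[0,0,0],"angular":[0,0,-1]}]'
python3 -m pendant '[{"delta_pos":[0,0,0],"angular":[0,0,-1]},{"delta_pos":[0,0,0],"angular":[0,0,-1]},{"delta_pos":[0,0,0],"angular":[0,0,-0.4]},{"delta_pos":[0,0,0],"angular":[0,0,0]},{"delta_pos":[0,0,0],"angular":[0,0,0]},{"delta_pos":[0,0,0],"angular":[0,0,0]}]'
python3 - <<'E'
from h import *
im,d,c=grab('wrist','w18'); X=cloud(c,d); z=X[...,2]
for l in(.118,.121):
    m=((z>l)&(z<.145)&(np.abs(X[...,0]-.421)<.04)&(abs(X[...,1]-.12)<.045)).astype(np.uint8); m[300:]=0
    print(m.sum(),np.array2string(rectm(c,m,.127),suppress_small=True),np.median(X[m>0],0).round(4))
go((.4208,.1190,.1165),138.4)
E
```

```text
clock: 54.15
eef_pos: [0.4206, 0.1188, 0.1464]
eef_rot: [[0.975, -0.222, 0.001], [-0.222, -0.975, -0.001], [0.002, 0.0, -1.0]]
wrist_force: [0.2, -0.2, -0.3]
finger_gap: 0.0856
gripper_force: 0.0
clock: 55.35
eef_pos: [0.4206, 0.1188, 0.1464]
eef_rot: [[0.56, 0.828, 0.001], [0.828, -0.56, -0.001], [0.0, 0.001, -1.0]]
wrist_force: [0.2, -0.1, -0.3]
finger_gap: 0.0852
gripper_force: 0.0
clock: 56.55
eef_pos: [0.4207, 0.1188, 0.1464]
eef_rot: [[-0.569, 0.822, 0.001], [0.822, 0.569, -0.001], [-0.001, 0.001, -1.0]]
wrist_force: [-0.8, -0.2, 0.3]
finger_gap: 0.0851
gripper_force: 0.0
clock: 57.15
eef_pos: [0.4207, 0.1189, 0.1464]
eef_rot: [[-0.745, 0.667, 0.002], [0.667, 0.745, -0.001], [-0.002, 0.001, -1.0]]
wrist_force: [0.0, -0.5, 0.4]
finger_gap: 0.0854
gripper_force: 0.0
1860 [  0.4199   0.1198  69.7605   8.703  -41.3852] [0.4181 0.1216 0.1263]
1858 [  0.4199   0.1198  69.7606   8.7026 -41.3845] [0.4181 0.1216 0.1263]
t 57.2 p [0.4207 0.1189 0.1465] yaw 138.14 j7 [10.5 14.5] gap 0.086 gf 0.0 F [-0.1  0.2 -0.1]
  turn units [ 0.007  0.016 -0.046] then shift units [0.0001 0.0002 0.0599] dist 0.03
```

```bash
python3 -m pendant '[{"delta_pos":[0,0,0.02],"angular":[0,0,-0.04]},{"delta_pos":[0,0,0.02],"angular":[0,0,0]},{"delta_pos":[0,0,0.016],"angular":[0,0,0]},{"delta_pos":[0,0,0],"angular":[0,0,0]},{"delta_pos":[0,0,0],"angular":[0,0,0]}]'
python3 -m pendant '[{"delta_pos":[0,0,0],"angular":[0,0,0]},{"delta_pos":[0,0,0],"angular":[0,0,0]},{"delta_pos":[0,0,0],"angular":[0,0,0]},{"delta_pos":[0,0,0],"angular":[0,0,0]},{"delta_pos":[0,0,0],"angular":[0,0,0]},{"delta_pos":[0,0,0],"angular":[0,0,0]},{"delta_pos":[0,0,0],"angular":[0,0,0]},{"delta_pos":[0,0,0],"angular":[0,0,0]},{"delta_pos":[0,0,0],"angular":[0,0,0]},{"delta_pos":[0,0,0],"angular":[0,0,0]},{"delta_pos":[0,0,0],"angular":[0,0,0]},{"delta_pos":[0,0,0],"angular":[0,0,0]}]' 1 30
python3 - <<'E'
from h import *
go((.4208,.1190,.1165),138.4);print(r.get_obs()['torque'])
E
python3 -m pendant '[{"delta_pos":[0,0,0],"angular":[0,0,0.7]},{"delta_pos":[0,0,0],"angular":[0,0,0.7]},{"delta_pos":[0,0,0],"angular":[0,0,0]},{"delta_pos":[0,0,0],"angular":[0,0,0]}]'
python3 - <<'E'
from h import *
go((.4208,.1190,.1165),138.4);print(r.get_obs()['torque'])
E
```

```text
clock: 57.7
eef_pos: [0.4206, 0.119, 0.1181]
eef_rot: [[-0.748, 0.664, 0.001], [0.664, 0.748, -0.0], [-0.001, 0.0, -1.0]]
wrist_force: [0.2, -1.4, -0.8]
finger_gap: 0.0856
gripper_force: 0.0
clock: 58.9
eef_pos: [0.4211, 0.119, 0.1187]
eef_rot: [[-0.748, 0.664, 0.002], [0.664, 0.748, -0.0], [-0.002, 0.001, -1.0]]
wrist_force: [0.4, -0.0, 4.7]
finger_gap: 0.0079
gripper_force: 34.1
t 58.9 p [0.4211 0.119  0.1187] yaw 138.4 j7 [ 8.9 12.1] gap 0.0079 gf 34.1 F [ 0.4 -0.   4.7]
  turn units [0.013 0.019 0.001] then shift units [ 0.0004 -0.0004  0.0043] dist 0.002
[ 0.16946133  0.01972837 -0.00961497]
clock: 59.3
eef_pos: [0.4211, 0.119, 0.1186]
eef_rot: [[-0.649, 0.761, 0.002], [0.761, 0.649, -0.0], [-0.002, 0.001, -1.0]]
wrist_force: [-0.3, 1.1, 5.6]
finger_gap: 0.0075
gripper_force: 34.2
t 59.3 p [0.4211 0.119  0.1186] yaw 130.48 j7 [7.3 5.1] gap 0.0075 gf 34.2 F [-0.3  1.1  5.6]
  turn units [ 0.013  0.019 -1.382] then shift units [ 0.0004 -0.0004  0.0043] dist 0.002
[ 0.15992682  0.0024617  -0.04948146]
```

```bash
q(){ python3 -c "
from station import r
import numpy as np
o=r.get_obs();R=o['eef_rot'];print('==',round(np.degrees(np.arctan2(R[1][0],R[0][0])),2),np.round(o['torque'],3),np.round(o['wrist_force'],1),round(o['finger_gap'],4))"; }
python3 -m pendant '[{"delta_pos":[0,0,0],"angular":[0,0,0.7]},{"delta_pos":[0,0,0],"angular":[0,0,0]},{"delta_pos":[0,0,0],"angular":[0,0,0]}]' >/dev/null; q
python3 -m pendant '[{"delta_pos":[0,0,0],"angular":[0,0,0.7]},{"delta_pos":[0,0,0],"angular":[0,0,0]},{"delta_pos":[0,0,0],"angular":[0,0,0]}]' >/dev/null; q
python3 -m pendant '[{"delta_pos":[0,0,0],"angular":[0,0,0.7]},{"delta_pos":[0,0,0],"angular":[0,0,0]},{"delta_pos":[0,0,0],"angular":[0,0,0]}]' >/dev/null; q
```

```text
== 126.46 [0.203 0.03  0.003] [0.2 0.8 5.5] 0.0078
== 122.45 [ 0.172 -0.023 -0.031] [-0.6  0.6  5.8] 0.0077
== 118.43 [ 0.198 -0.068  0.004] [-0.1 -0.8  4.9] 0.008
```

```bash
q(){ python3 -c "
from station import r
import numpy as np
o=r.get_obs();R=o['eef_rot'];print('==',round(np.degrees(np.arctan2(R[1][0],R[0][0])),2),np.round(o['torque'],3),np.round(o['wrist_force'],1),round(o['finger_gap'],4))"; }
python3 -m pendant '[{"delta_pos":[0,0,0],"angular":[0,0,0.7]},{"delta_pos":[0,0,0],"angular":[0,0,0]},{"delta_pos":[0,0,0],"angular":[0,0,0]}]' >/dev/null; q
python3 -m pendant '[{"delta_pos":[0,0,0],"angular":[0,0,0.7]},{"delta_pos":[0,0,0],"angular":[0,0,0]},{"delta_pos":[0,0,0],"angular":[0,0,0]}]' >/dev/null; q
python3 -m pendant '[{"delta_pos":[0,0,0],"angular":[0,0,0.7]},{"delta_pos":[0,0,0],"angular":[0,0,0]},{"delta_pos":[0,0,0],"angular":[0,0,0]}]' >/dev/null; q
python3 -m pendant '[{"delta_pos":[0,0,0],"angular":[0,0,0.7]},{"delta_pos":[0,0,0],"angular":[0,0,0]},{"delta_pos":[0,0,0],"angular":[0,0,0]}]' >/dev/null; q
```

```text
== 114.48 [ 0.238  0.011 -0.03 ] [1.1 0.8 5.4] 0.0078
== 110.51 [ 0.21  -0.067 -0.069] [0.4 1.  5.2] 0.0079
== 106.52 [ 0.228 -0.062 -0.012] [0.8 1.8 4.5] 0.008
== 102.52 [ 0.251 -0.13  -0.038] [0.2 0.3 5.1] 0.008
```

```bash
q(){ python3 -c "
from station import r
import numpy as np
o=r.get_obs();R=o['eef_rot'];print('==',round(np.degrees(np.arctan2(R[1][0],R[0][0])),2),np.round(o['torque'],3),np.round(o['wrist_force'],1),round(o['finger_gap'],4),o['joint_positions'][6].round(1))"; }
python3 -m pendant '[{"delta_pos":[0,0,0],"angular":[0,0,1]},{"delta_pos":[0,0,0],"angular":[0,0,0]},{"delta_pos":[0,0,0],"angular":[0,0,0]}]' >/dev/null; q
python3 -m pendant '[{"delta_pos":[0,0,0],"angular":[0,0,1]},{"delta_pos":[0,0,0],"angular":[0,0,0]},{"delta_pos":[0,0,0],"angular":[0,0,0]}]' >/dev/null; q
python3 -m pendant '[{"delta_pos":[0,0,0],"angular":[0,0,1]},{"delta_pos":[0,0,0],"angular":[0,0,0]},{"delta_pos":[0,0,0],"angular":[0,0,0]}]' >/dev/null; q
python3 -m pendant '[{"delta_pos":[0,0,0],"angular":[0,0,1]},{"delta_pos":[0,0,0],"angular":[0,0,0]},{"delta_pos":[0,0,0],"angular":[0,0,0]}]' >/dev/null; q
```

```text
== 96.81 [ 0.249 -0.141 -0.047] [1.2 1.1 6.1] 0.0078 -24.8
== 91.06 [ 0.315 -0.23   0.009] [0.8 1.5 4.6] 0.0079 -29.9
== 85.32 [ 0.479 -0.333 -0.059] [2.3 2.  3.6] 0.0075 -35.0
== 79.58 [ 0.5   -0.506 -0.119] [2.7 1.7 1.8] 0.0079 -40.2
```

```bash
q(){ python3 -c "
from station import r
import numpy as np
o=r.get_obs();R=o['eef_rot'];print('==',round(np.degrees(np.arctan2(R[1][0],R[0][0])),2),np.round(o['torque'],3),np.round(o['wrist_force'],1),round(o['finger_gap'],4),o['joint_positions'][6].round(1),o['eef_pos'].round(4))"; }
python3 -m pendant '[{"delta_pos":[0,0,0],"angular":[0,0,0.7]},{"delta_pos":[0,0,0],"angular":[0,0,0]},{"delta_pos":[0,0,0],"angular":[0,0,0]}]' >/dev/null; q
python3 -m pendant '[{"delta_pos":[0,0,0],"angular":[0,0,0.7]},{"delta_pos":[0,0,0],"angular":[0,0,0]},{"delta_pos":[0,0,0],"angular":[0,0,0]}]' >/dev/null; q
python3 -m pendant '[{"delta_pos":[0,0,0],"angular":[0,0,0.7]},{"delta_pos":[0,0,0],"angular":[0,0,0]},{"delta_pos":[0,0,0],"angular":[0,0,0]}]' >/dev/null; q
python3 -m pendant '[{"delta_pos":[0,0,0],"angular":[0,0,0.7]},{"delta_pos":[0,0,0],"angular":[0,0,0]},{"delta_pos":[0,0,0],"angular":[0,0,0]}]' >/dev/null; q
```

```text
== 75.54 [ 0.693 -0.585 -0.018] [ 2.8  2.2 -0.1] 0.0074 -43.8 [0.4209 0.1191 0.1184]
== 71.5 [ 0.731 -0.736 -0.01 ] [ 2.6  3.7 -1.6] 0.0077 -47.4 [0.4209 0.119  0.1184]
== 67.48 [ 0.755 -0.773 -0.026] [ 3.5  3.  -3.3] 0.0077 -51.0 [0.4209 0.119  0.1184]
== 63.47 [ 0.75  -0.804 -0.033] [ 4.3  3.1 -3.6] 0.0079 -54.7 [0.4209 0.119  0.1184]
```

```bash
q(){ python3 -c "
from station import r
import numpy as np
o=r.get_obs();R=o['eef_rot'];print('==',round(np.degrees(np.arctan2(R[1][0],R[0][0])),2),np.round(o['torque'],3),np.round(o['wrist_force'],1),round(o['finger_gap'],4),o['joint_positions'][6].round(1),o['eef_pos'].round(4))"; }
python3 -m pendant '[{"delta_pos":[0,0,0.001],"angular":[0,0,0.7]},{"delta_pos":[0,0,0],"angular":[0,0,0]},{"delta_pos":[0,0,0],"angular":[0,0,0]}]' >/dev/null; q
python3 -m pendant '[{"delta_pos":[0,0,0.0002],"angular":[0,0,0.7]},{"delta_pos":[0,0,0],"angular":[0,0,0]},{"delta_pos":[0,0,0],"angular":[0,0,0]}]' >/dev/null; q
python3 -m pendant '[{"delta_pos":[0,0,0.0002],"angular":[0,0,0.7]},{"delta_pos":[0,0,0],"angular":[0,0,0]},{"delta_pos":[0,0,0],"angular":[0,0,0]}]' >/dev/null; q
python3 -m pendant '[{"delta_pos":[0,0,0.0002],"angular":[0,0,0.7]},{"delta_pos":[0,0,0],"angular":[0,0,0]},{"delta_pos":[0,0,0],"angular":[0,0,0]}]' >/dev/null; q
```

```text
== 59.47 [ 0.65  -0.471 -0.006] [2.9 2.5 2.3] 0.0078 -58.3 [0.4209 0.119  0.1182]
== 55.46 [ 0.668 -0.391  0.088] [0.  2.9 4.9] 0.0075 -61.9 [0.421  0.119  0.1181]
== 51.44 [ 0.699 -0.406  0.125] [1.7 2.5 4.1] 0.0076 -65.5 [0.421  0.119  0.1181]
== 47.43 [ 0.705 -0.354  0.048] [2.7 3.2 5.3] 0.0079 -69.2 [0.4211 0.1191 0.118 ]
```

```bash
q(){ python3 -c "
from station import r
import numpy as np
o=r.get_obs();R=o['eef_rot'];print('==',round(np.degrees(np.arctan2(R[1][0],R[0][0])),2),np.round(o['torque'],3),np.round(o['wrist_force'],1),round(o['finger_gap'],4),o['joint_positions'][6].round(1),o['eef_pos'].round(4))"; }
python3 -m pendant '[{"delta_pos":[0,0,0],"angular":[0,0,0.7]},{"delta_pos":[0,0,0],"angular":[0,0,0]},{"delta_pos":[0,0,0],"angular":[0,0,0]}]' >/dev/null; q
python3 -m pendant '[{"delta_pos":[0,0,0],"angular":[0,0,0.7]},{"delta_pos":[0,0,0],"angular":[0,0,0]},{"delta_pos":[0,0,0],"angular":[0,0,0]}]' >/dev/null; q
python3 -m pendant '[{"delta_pos":[0,0,0],"angular":[0,0,0.7]},{"delta_pos":[0,0,0],"angular":[0,0,0]},{"delta_pos":[0,0,0],"angular":[0,0,0]}]' >/dev/null; q
python3 -m pendant '[{"delta_pos":[0,0,0],"angular":[0,0,0.7]},{"delta_pos":[0,0,0],"angular":[0,0,0]},{"delta_pos":[0,0,0],"angular":[0,0,0]}]' >/dev/null; q
python3 - <<'E'
from h import *
im,d,c=grab('wrist','w19'); X=cloud(c,d); z=X[...,2]; RcE=np.array([[0,1,0],[-.963,0,-.271],[-.271,0,.963]])
m=((z>.118)&(z<.15)&(np.abs(X[...,0]-.421)<.05)&(abs(X[...,1]-.12)<.05)); v,u=np.where(m); k=v<260
print(k.sum(), u[k].min() if k.any() else 0,u[k].max() if k.any() else 0,v.min() if len(v) else 0)
if k.sum()>20:
    p=toolpt(c,np.c_[u[k],v[k]],-.012); p=p[(p[:,0]>.012)]; 
    if len(p)>20: print('blade dir in tool (deg)',np.degrees(np.polyfit(p[:,0],p[:,1],1)[0]).round(1),'len',p[:,0].max().round(4))
E
```

```text
== 43.43 [ 0.613 -0.433  0.075] [2.7 2.  5.1] 0.0077 -72.8 [0.4211 0.119  0.118 ]
== 39.4 [ 0.599 -0.384  0.038] [1.3 2.5 5.5] 0.0076 -76.4 [0.4211 0.1189 0.1179]
== 35.39 [ 0.611 -0.335 -0.018] [2.4 3.5 4.9] 0.0074 -80.0 [0.421  0.1189 0.118 ]
== 31.37 [ 0.682 -0.318  0.033] [0.8 1.9 5.8] 0.0077 -83.7 [0.4209 0.119  0.1179]
2817 216 299 184
blade dir in tool (deg) 0.1 len 0.0358
```

```bash
python3 - <<'E'
from h import *
for n in('w16','w17','w18','w19'):
    im,d,c=load(n); X=cloud(c,d); z=X[...,2]; rr=np.hypot(X[...,0]-.421,X[...,1]-.1193); V=np.mgrid[0:384,0:512][0]
    al=(X[...,0]-.421)*np.cos(np.radians(88.1))+(X[...,1]-.1193)*np.sin(np.radians(88.1)); la=(X[...,0]-.421)*np.sin(np.radians(88.1))-(X[...,1]-.1193)*np.cos(np.radians(88.1))
    ch=z[(abs(al)>.045)&(abs(al)<.12)&(abs(la)<.02)&(z>.07)&(z<.1)&(V<330)]; hub=z[(rr<.017)&(z>.095)&(z<.1225)&(V<330)]; bl=z[(rr<.016)&(z>.1225)&(V<330)]; tip=z[(rr>.024)&(rr<.031)&(z>.11)&(z<.15)&(V<330)]
    print(n,[ (len(a),np.median(a).round(4),np.percentile(a,95).round(4)) if len(a) else None for a in(ch,hub,bl,tip)])
E
```

```text
w16 [(4074, np.float64(0.0871), np.float64(0.0886)), (502, np.float64(0.1182), np.float64(0.1194)), (260, np.float64(0.1315), np.float64(0.1326)), (128, np.float64(0.1374), np.float64(0.139))]
w17 [(10657, np.float64(0.0871), np.float64(0.0885)), (1500, np.float64(0.1183), np.float64(0.1194)), (756, np.float64(0.1315), np.float64(0.1327)), (353, np.float64(0.1375), np.float64(0.139))]
w18 [(10547, np.float64(0.0871), np.float64(0.0884)), (1459, np.float64(0.1125), np.float64(0.1135)), (835, np.float64(0.1256), np.float64(0.1269)), (361, np.float64(0.1318), np.float64(0.1329))]
w19 [(12102, np.float64(0.0869), np.float64(0.0883)), (941, np.float64(0.1117), np.float64(0.1132)), (4810, np.float64(0.1483), np.float64(0.1775)), (540, np.float64(0.1313), np.float64(0.1325))]
```

```bash
cat > q.py <<'E'
from station import r
import numpy as np
o=r.get_obs();R=o['eef_rot'];print('==',round(np.degrees(np.arctan2(R[1][0],R[0][0])),2),np.round(o['torque'],3),np.round(o['wrist_force'],1),round(o['finger_gap'],4),o['joint_positions'][6].round(1),o['effort'][6].round(3),o['eef_pos'].round(4))
E
python3 -m pendant '[{"delta_pos":[0,0,0],"angular":[0,0,1]},{"delta_pos":[0,0,0],"angular":[0,0,0]},{"delta_pos":[0,0,0],"angular":[0,0,0]}]' >/dev/null; python3 q.py
python3 -m pendant '[{"delta_pos":[0,0,0],"angular":[0,0,1]},{"delta_pos":[0,0,0],"angular":[0,0,0]},{"delta_pos":[0,0,0],"angular":[0,0,0]}]' >/dev/null; python3 q.py
python3 -m pendant '[{"delta_pos":[0,0,0],"angular":[0,0,1]},{"delta_pos":[0,0,0],"angular":[0,0,0]},{"delta_pos":[0,0,0],"angular":[0,0,0]}]' >/dev/null; python3 q.py
python3 -m pendant '[{"delta_pos":[0,0,0],"angular":[0,0,1]},{"delta_pos":[0,0,0],"angular":[0,0,0]},{"delta_pos":[0,0,0],"angular":[0,0,0]}]' >/dev/null; python3 q.py
python3 -m pendant '[{"delta_pos":[0,0,0],"angular":[0,0,1]},{"delta_pos":[0,0,0],"angular":[0,0,0]},{"delta_pos":[0,0,0],"angular":[0,0,0]}]' >/dev/null; python3 q.py
```

```text
== 25.69 [ 0.762 -0.353  0.028] [2.  3.9 5.8] 0.0078 -88.8 -0.054 [0.4209 0.1191 0.1179]
== 19.97 [ 0.835 -0.472  0.167] [2.6 4.2 5.7] 0.0079 -94.0 -0.147 [0.421  0.1191 0.1178]
== 14.27 [ 0.919 -0.625  0.36 ] [2.9 3.5 4. ] 0.008 -99.2 -0.4 [0.4211 0.1191 0.1178]
== 8.43 [ 0.949 -0.661  0.021] [2.8 3.4 3.7] 0.0073 -104.4 -0.004 [0.421  0.119  0.1177]
== 2.8 [ 0.959 -0.673  0.233] [2.6 4.3 2.3] 0.008 -109.6 -0.265 [0.4209 0.119  0.1176]
```

The torque rose to 0.36 N·m and the grip slipped, so the nut is tight. I release, withdraw and inspect.

```bash
python3 -m pendant '[{"delta_pos":[0,0,0],"angular":[0,0,0]},{"delta_pos":[0,0,0],"angular":[0,0,0]},{"delta_pos":[0,0,0],"angular":[0,0,0]},{"delta_pos":[0,0,0],"angular":[0,0,0]},{"delta_pos":[0,0,0],"angular":[0,0,0]},{"delta_pos":[0,0,-0.03],"angular":[0,0,0]},{"delta_pos":[0,0,-0.06],"angular":[0,0,0]},{"delta_pos":[0,0,-0.08],"angular":[0,0,0]},{"delta_pos":[0,0,-0.08],"angular":[0,0,0]},{"delta_pos":[0,0,0],"angular":[0,0,0]},{"delta_pos":[0,0,0],"angular":[0,0,0]},{"delta_pos":[0,0,0],"angular":[0,0,0]}]' -1
python3 - <<'E'
from h import *
im,d,c=grab('wrist','w20'); X=cloud(c,d); z=X[...,2]
m=((z>.121)&(z<.145)&(np.abs(X[...,0]-.421)<.04)&(abs(X[...,1]-.12)<.045)).astype(np.uint8); m[300:]=0
print(m.sum(),np.array2string(rectm(c,m,.127),suppress_small=True))
rr=np.hypot(X[...,0]-.421,X[...,1]-.1193); al=X[...,1]-.1193; la=X[...,0]-.421
print('hub',np.median(z[(rr<.017)&(z>.095)&(z<.119)]).round(4),'chan',np.median(z[(abs(al)>.045)&(abs(al)<.12)&(abs(la)<.02)&(z>.07)&(z<.1)]).round(4))
m=((z>.081)&(z<.095)&(np.abs(X[...,0]-.421)<.07)&(X[...,1]<.3)&(X[...,1]>-.06)).astype(np.uint8); P=X[m>0]
A=np.linalg.lstsq(np.c_[P[:,:2]-[.421,.12],np.ones(len(P))],P[:,2],rcond=None)[0]; print('plane',A.round(4),np.array2string(rectm(c,m,.088),suppress_small=True))
cv2.imwrite('pics/w20.png',im)
s,_,_=grab('side','side2'); cv2.imwrite('pics/fin.png',np.hstack([cv2.resize(im[:, 60:450],(400,394)),cv2.resize(s[170:340,180:350],(394,394))])); go((.4,.1,.3))
E
```

```text
clock: 68.95
eef_pos: [0.4197, 0.1186, 0.2415]
eef_rot: [[0.999, 0.046, -0.001], [0.046, -0.999, -0.001], [-0.001, 0.001, -1.0]]
wrist_force: [-0.9, -0.0, 0.0]
finger_gap: 0.0853
gripper_force: 0.0
819 [ 0.4207  0.1193 69.6875  8.8174  4.7828]
hub 0.1119 chan 0.0869
plane [-0.0059  0.0001  0.0868] [  0.4233   0.1909 137.4989  51.128   88.1186]
t 69.05 p [0.4197 0.1186 0.2413] yaw 2.61 j7 [ -15.5 -108.2] gap 0.085 gf 0.0 F [-0.4  0.1 -0.1]
  turn units [0.014 0.013 0.   ] then shift units [-0.041   0.0354 -0.1175] dist 0.065
```

View pics/fin.png

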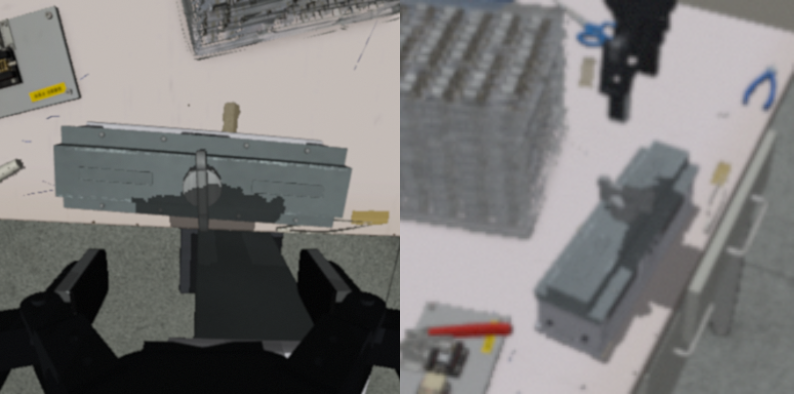

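The nut is down on a flat, seated cover, with its wings at 4.8°. Left half: blade at (202,190). Right half: cover seated on the carrier. I'll verify snugness with one more short regrip.

```bash
python3 -m pendant '[{"delta_pos":[0.001,0,0.07],"angular":[0.01,0.01,-0.35]},{"delta_pos":[0.0012,-0.0006,0.08],"angular":[0,0,0]},{"delta_pos":[0,0,0.06],"angular":[0,0,0]},{"delta_pos":[0,0,0.03],"angular":[0,0,0]},{"delta_pos":[0,0,0.004],"angular":[0,0,0]},{"delta_pos":[0,0,0],"angular":[0,0,0]},{"delta_pos":[0,0,0],"angular":[0,0,0]}]'; python3 q.py; python3 - <<'E'
from h import *
go((.4209,.119,.1185),4.7)
E
```

```text
clock: 69.75
eef_pos: [0.4225, 0.1195, 0.1212]
eef_rot: [[0.997, 0.08, 0.004], [0.08, -0.997, 0.001], [0.004, -0.001, -1.0]]
wrist_force: [0.3, 0.2, 0.6]
finger_gap: 0.0852
gripper_force: 0.0
== 4.61 [-0.025  0.002 -0.002] [0.3 0.2 0.6] 0.0852 -107.7 0.0 [0.4225 0.1195 0.1212]
t 69.75 p [0.4225 0.1195 0.1212] yaw 4.61 j7 [ -16.  -107.7] gap 0.0852 gf 0.0 F [0.3 0.2 0.6]
  turn units [-0.006 -0.037 -0.015] then shift units [-0.0032  0.0008  0.0055] dist 0.003
```

```bash
python3 -m pendant '[{"delta_pos":[-0.0032,0.0008,0.004],"angular":[0,-0.037,0]},{"delta_pos":[0,0,0],"angular":[0,0,0]},{"delta_pos":[0,0,0],"angular":[0,0,0]},{"delta_pos":[0,0,0],"angular":[0,0,0]},{"delta_pos":[0,0,0],"angular":[0,0,0]},{"delta_pos":[0,0,0],"angular":[0,0,0]},{"delta_pos":[0,0,0],"angular":[0,0,0]},{"delta_pos":[0,0,0],"angular":[0,0,0]},{"delta_pos":[0,0,0],"angular":[0,0,0]},{"delta_pos":[0,0,0],"angular":[0,0,0]},{"delta_pos":[0,0,0],"angular":[0,0,0]},{"delta_pos":[0,0,0],"angular":[0,0,0]}]' 1 50 >/dev/null; python3 q.py
python3 -m pendant '[{"delta_pos":[0,0,0],"angular":[0,0,0.3]},{"delta_pos":[0,0,0],"angular":[0,0,0]},{"delta_pos":[0,0,0],"angular":[0,0,0]}]' >/dev/null; python3 q.py
python3 -m pendant '[{"delta_pos":[0,0,0],"angular":[0,0,0.3]},{"delta_pos":[0,0,0],"angular":[0,0,0]},{"delta_pos":[0,0,0],"angular":[0,0,0]}]' >/dev/null; python3 q.py
```

```text
== 4.63 [0.072 0.241 0.128] [-1.9  0.1  5.5] 0.0074 -107.6 -0.091 [0.4206 0.119  0.119 ]
== 2.96 [0.034 0.302 0.268] [-1.4 -0.7  5.1] 0.0071 -109.2 -0.282 [0.4206 0.119  0.119 ]
== 1.28 [0.019 0.222 0.392] [0.1 0.  5.4] 0.0068 -110.7 -0.422 [0.4206 0.119  0.119 ]
```

```bash
python3 -m pendant '[{"delta_pos":[0,0,0],"angular":[0,0,-0.25]},{"delta_pos":[0,0,0],"angular":[0,0,0]},{"delta_pos":[0,0,0],"angular":[0,0,0]}]' >/dev/null; python3 q.py
python3 -m pendant '[{"delta_pos":[0,0,0],"angular":[0,0,0]},{"delta_pos":[0,0,0],"angular":[0,0,0]},{"delta_pos":[0,0,0],"angular":[0,0,0]},{"delta_pos":[0,0,0],"angular":[0,0,0]},{"delta_pos":[0,0,0],"angular":[0,0,0]},{"delta_pos":[0,0,-0.03],"angular":[0,0,0]},{"delta_pos":[0,0,-0.06],"angular":[0,0,0]},{"delta_pos":[0,0,-0.08],"angular":[0,0,0]},{"delta_pos":[0,0,-0.08],"angular":[0,0,0]},{"delta_pos":[0,0,-0.04],"angular":[0,0,0]},{"delta_pos":[0,0,0],"angular":[0,0,0]},{"delta_pos":[0,0,0],"angular":[0,0,0]}]' -1
python3 - <<'E'
from h import *
im,d,c=grab('wrist','w21'); X=cloud(c,d); z=X[...,2]
m=((z>.121)&(z<.145)&(np.abs(X[...,0]-.421)<.04)&(abs(X[...,1]-.12)<.045)).astype(np.uint8); m[300:]=0
print(np.array2string(rectm(c,m,.127),suppress_small=True))
t,dt,ct=grab('top','top3'); X=cloud(ct,dt)
hsv=cv2.cvtColor(t,cv2.COLOR_BGR2HSV); mm=cv2.inRange(hsv,(14,110,90),(30,255,255)); n,l,s,ce=cv2.connectedComponentsWithStats(mm)
print([(ce[i].round().tolist(),int(s[i,4])) for i in range(1,n) if s[i,4]>3])
E
```

```text
== 2.66 [0.052 0.324 0.264] [-0.7 -0.   5.2] 0.0072 -109.4 -0.238 [0.4206 0.119  0.1189]
clock: 73.05
eef_pos: [0.4203, 0.1187, 0.2634]
eef_rot: [[0.999, 0.045, -0.001], [0.045, -0.999, 0.0], [-0.001, -0.0, -1.0]]
wrist_force: [0.1, -0.0, -0.7]
finger_gap: 0.0854
gripper_force: 0.0
[ 0.421   0.1193 68.6602  8.8268  5.6428]
[([148.0, 101.0], 30), ([150.0, 164.0], 298), ([291.0, 155.0], 93), ([148.0, 218.0], 12)]
```

```bash
python3 -c "
from station import r
print(r.sign_off())"
```

```text
the job is handed in; nothing more can be done
None
```

The job is handed in at about 73 s of the 210 s: all three motor trays are in the bays (two left, one right), the cover sits flat on both end plates, and the wing nut is snug on it: on a final regrip it resisted at once (about 0.4 N·m).

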